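# Refit the hinge rod of a burger press

### The job

The burger press has been washed and its lid is only lying on it. Put the hinge rod back: slide it through one ear, the slot of the lid's lug and the other ear until its collar sits against the ear, feeling your way and never forcing it. Then try the hinge: raise the lid by its handle to a clear slant (20 degrees or so), lay it shut again, let go, and leave everything else where it stands.

Things in the scene. Friction and masses are not known exactly. Their poses are not given: they have to be found in the camera images.
- press: Base of the burger press, fixed: a round cast dish, 120 mm across and 26 mm high; at its far left side seen from the robot (+x of its frame) a tail carries the hinge bracket. Origin: centre of the underside; x points from the handle side to the hinge, z up.
- hinge (a point): Nominal middle of the hinge axis, 84 mm along +x and 36 mm above the press's origin; the axis runs along the press's y. The bracket is clamped through slotted screw holes: it does not give, but the true axis of its two holes may lie anywhere up to 5 mm off this point along the press's x and up to 3 mm up or down. The reading does not show this: look for the hole or feel for it.
- lid: Loose lid, a round cast plate of 120 mm diameter and 9 mm thickness that rests on the dish's rim, 0.35 kg, with a boss below that leaves it 6 mm of play. Origin: centre of the rim seat, 26 mm above the press's origin; x points to the lug, z up.
- lid_slot (a point): Centre of the slot in the lid's lug, between the ears (lug 34 mm long along the axis, 30 mm high). The slot is 13 mm wide in x and 21 mm high, so the hinge floats in height; its two mouths flare to 22 mm width, so the rod's nose draws the lid into line: it slides easily.
- lid_handle (a point): Middle of the lid's turned wooden handle, a bar of 18 mm diameter along the lid's x, 102 mm from the lid's origin on the side away from the hinge, 69 mm long; grasp it from above across the bar.
- rod: Hinge rod, 0.06 kg: steel tube, 10 mm diameter, 94 mm long, its last 3 mm tapering to a blunt 8.6 mm nose; a 20 mm collar 4 mm thick; behind it a wooden grip, 18 mm diameter, 53 mm long. Origin: on the axis at the collar's front face (which seats on the ear); x points along the axis to the tip. It lies level on the chopping board, collar and grip over the board's front edge.
- rod_grip (a point): On the rod's axis in the wooden grip, 36 mm behind the collar's front face: the place to grasp, from above across the grip. Held there the rod is heavier in front: its nose may hang up to 3 mm low.
- rod_mid (a point): On the rod's axis, 38 mm from the collar's front face towards the tip; it lies at the middle of the hinge when the rod is home.
- board: Wooden chopping board, 220 x 340 x 21 mm, does not move. Origin: centre of its underside.
- salt_shaker: Salt shaker, 44 mm diameter, 90 mm high, a bystander behind the work. Origin: centre of its underside.
- teaspoon: Teaspoon, 139 x 30 x 10 mm, a bystander lying in front. Origin: under its middle.
- spoon_rest: White oval spoon rest, 76 x 106 x 18 mm, a bystander right of the work. Origin: centre of its underside.
- tin: Food tin, 76 mm diameter, 58 mm high, a bystander at the left. Origin: centre of its underside.
- ear (a point): Nominal centre of the outer face of the ear nearer the robot (press's +y side), 38 mm from hinge. Each of the two steel ears is an upright plate, 26 mm wide, 24 mm high, 10 mm thick (28 to 38 mm either side of the middle), with an 11.5 mm round hole, its edge broken 1 mm. The rod goes in from either side; 70 mm beside each ear is clear for its grip.

How it is judged:
On the way, in this order (a step that is already met when the one before it is completed fails the run):
1. the rod is through both ears and the lid's slot, home on its collar (y of rod_mid in the frame of press between -0.002 and 0.002 m and x of rod_mid in the frame of press between 0.0765 and 0.0915 m and z of rod_mid in the frame of press between 0.031 and 0.041 m and x of rod_mid in the frame of lid between 0.08 and 0.088 m and angle between the x axis of rod and the y axis of press, either way round below 0.08 rad), for 0.2 s.
2. the lid is raised on its hinge by 15 degrees or more (angle between lid's own z axis and vertical above 0.262 rad and x of rod_mid in the frame of lid between 0.078 and 0.09 m and z of rod_mid in the frame of press below 0.041 m), for 0.1 s.
At the end, for the whole second after the job is handed in: The rod is through both ears and the lid's slot with its collar on the ear (middle of the rod within 3 mm of the middle of the hinge along the axis), the lid lies shut (within 3 degrees of level), both at rest and released (y of rod_mid in the frame of press between -0.003 and 0.003 m and x of rod_mid in the frame of press between 0.0765 and 0.0915 m and z of rod_mid in the frame of press between 0.031 and 0.041 m and angle between the x axis of rod and the y axis of press, either way round below 0.08 rad and x of rod_mid in the frame of lid between 0.078 and 0.09 m and angle between lid's own z axis and vertical below 0.05 rad and linear speed of each of lid, rod below 0.02 m/s); the robot touches nothing.
It fails at once if the rod is forced: more than 25 N between rod and press (contact force between rod and press above 25 N).
It fails at once if the rod is forced: more than 25 N between rod and lid (contact force between rod and lid above 25 N).
It fails at once if a bystander is moved by more than 30 mm (distance of any of salt_shaker, teaspoon, spoon_rest, tin from where it was at the start of the episode above 0.03 m).
It also fails if it takes over 72 s, if anything falls off the work surface, if the arm or the gripper's body presses on something with over 40 N, if the wrist force passes 120 N, or if a joint passes its speed limit or range.

### The arm

A 7-joint arm with a two-finger parallel gripper is mounted at the origin on a cart in front of the work surface, level with it; the furniture and walls round the work are solid. World frame = base frame: x ahead of the robot, y to its left, z up, the work surface at z = 0. Lengths are in m, angles in rad, forces in N, time in s.
With the tool pointing down it reaches from about 0.425 to 0.875 m from the base axis. Payload 4.7 kg.
Tool frame: the origin (TCP) lies between the finger pads; the fingertips stand 14 mm ahead of it and the grasp point (between the pads) lies 5 mm behind it; z points along the fingers, y is the line along which they close (so a half turn about z gives the same grasp; the last joint's range is limited). The gripper opens to 87 mm and grips with 3 to 60 N. Pads are 19 mm wide; open, the fingers measure 117 mm over their backs; the gripper's body (75 mm by 190 mm) begins 51 mm behind the grasp point.
Start: joints at [1.164, 0.321, -0.07, 1.45, 0.023, 1.371, -0.057], TCP at [0.266, -0.593, 0.237] pointing down, gripper open.
Joint ranges: [-2.86, 2.86], [-0.3, 2.09], [-1.38, 1.24], [0.06, 2.45], [-1.56, 4.7], [0.09, 2.05], [-2.69, 2.69]. Speed limits (rad/s): [2.57, 2.57, 3.14, 3.14, 3.14, 3.14, 3.14].

### API

Orientations are given as a rotation vector (axis times angle).
In Python, from bench import ctrl gives the robot as it stands.
- The arm moves only by the tool step_arm, never from a script. Its argument "commands" is a list of rows, each an object with "travel": the shift along the tool's x, y, z in m, a list of three; "turn": the turn, a rotation vector about the tool's x, y, z in degrees, a list of three. A call has 1 to 5 rows; each row is the pose to reach, as a shift and turn from the pose commanded when the call began, along the tool's axes at that moment; what a row does not reach only later rows make up. A row lasts 1/10 s, in which the tool goes at most 50 mm and 8.59 degrees, less where a joint would pass 70% of its speed; a pose out of reach is approached as far as the arm can. A call with a gripper value outside its range is refused whole. "gripper" is the opening, from 0 (shut) to 1 (fully open), set as the call begins (left out, the last holds). The fingers move at their own pace and stop on an object; "force" is the grip in N (left out, the last holds). Time passes only in rows, so rows that repeat a pose let the fingers close. It gives the time, the measured TCP pose, the force, the opening and the grip force at its end, in the units of the state.
- ctrl.get_state(): the state, without advancing time (a new reading comes with each control period).
- ctrl.get_image(name): name is "scene" or "top" or "wrist"; returns the picture (400x640x3 uint8, red, green, blue); there is no depth.
- ctrl.camera_model(name): a dict with "fx", "fy", "cx", "cy" (pixels), "R" (3x3) and "t" (3): a world point X has camera coordinates R X + t; the wrist camera has in their place "T_tool_cam" (4x4, takes a point from camera to tool coordinates, whose origin is the TCP and whose axes are the flange's). Camera axes: x right, y down, z forward; pixel columns grow to the right and rows downward; lengths in m; the calibration is good to about 2 mm. The wrist camera is an equidistant fisheye: a pixel r from the principal point sees the ray r / f radians off the axis. A picture is of the moment at which its call begins: read the wrist's pose just before it. camera_model takes no time and is no camera call.
- ctrl.close_job(): hands the job in; it is judged then, once.
The state is a dict: "time": time; "joint_positions": joint angles; "qd": joint speeds; "joint_torque": joint torques, N m; "position": TCP position; "tool_rot": TCP orientation; "ft_force": force on the tool from outside, world axes, zero at the start; "torque": the same for the moment, N m; "grip_width": opening from 0.0 (shut) to 1.0 (fully open); "grip_force": force on a finger pad.
Only numpy, scipy, OpenCV 4.12 (cv2) and the standard library are available. Lean on these libraries where they do the work, as an engineer would, in place of code of your own. Each camera call takes 0.05 s, during which the arm holds its last target. There are 200 camera calls.

## Working session

There is one attempt and no reset: what is moved stays moved. The work goes in short steps, Python scripts to look and compute and a tool call to move; the robot and the scene stay as the last step left them, time stands still between calls to the robot, and variables do not carry over. Pictures are saved under pics/ and viewed, at most 10 in all, crops included, and the job is handed in when it is done.

Besides the shell and the picture viewer there is one more tool, called after ">>>" as name([rows], argument=value, ...), one row to a line, values as JSON. step_arm: Moves the arm, as the interface text tells. Its arguments: {"type":"object","properties":{"commands":{"type":"array"},"gripper":{"type":"number"},"force":{"type":"number"}},"required":["commands"]}

```bash
mkdir -p pics; ls; python3 - <<'E'
from bench import ctrl
import cv2
s=ctrl.get_state();print({k:(s[k]) for k in('time','position','tool_rot','ft_force','grip_width')})
for n in("scene","top"):
    cv2.imwrite(f"pics/{n}0.png",ctrl.get_image(n)[:,:,::-1]);m=ctrl.camera_model(n);print(n,m)
print(ctrl.camera_model("wrist"))
E
```

```text
pics
{'time': 0.0, 'position': array([ 0.26527032, -0.59282698,  0.23546788]), 'tool_rot': array([-3.07048722e+00, -6.55830763e-01,  7.67025764e-04]), 'ft_force': array([ 0.00853505,  1.30356872, -0.21006296]), 'grip_width': 1.000590821377887}
scene {'fx': 456.56664853982227, 'fy': 456.56664853982227, 'cx': 319.5508286366538, 'cy': 198.14058420514493, 'R': array([[ 0.63040412, -0.77607675, -0.01719081],
       [-0.39624003, -0.30266323, -0.86682686],
       [ 0.66752114,  0.55326291, -0.49831282]]), 't': array([-0.31185636,  0.28660381,  1.53763206])}
top {'fx': 409.01937894788927, 'fy': 409.01937894788927, 'cx': 311.2810166305657, 'cy': 199.97700264763847, 'R': array([[-0.0117739 , -0.99991166, -0.00616843],
       [-0.99699434,  0.01221151, -0.07650592],
       [ 0.07657448,  0.00524911, -0.99705005]]), 't': array([0.05107694, 0.52440512, 1.34873498])}
{'fx': 309.70691628693146, 'fy': 309.70691628693146, 'cx': 319.2821153870235, 'cy': 201.1012490604092, 'T_tool_cam': array([[ 2.96375201e-04, -9.66985263e-01, -2.54832128e-01,
         6.86343308e-02],
       [ 9.99999837e-01,  1.62204725e-04,  5.47519558e-04,
        -1.36810602e-05],
       [-4.88108368e-04, -2.54832248e-01,  9.66985153e-01,
        -1.46902697e-01],
       [ 0.00000000e+00,  0.00000000e+00,  0.00000000e+00,
         1.00000000e+00]])}
```

View pics/scene0.png

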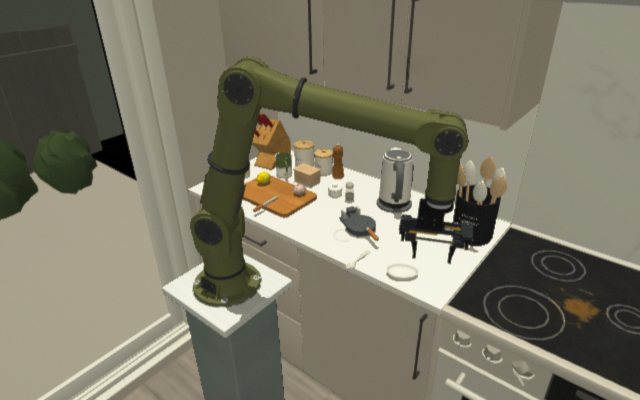

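View pics/top0.png

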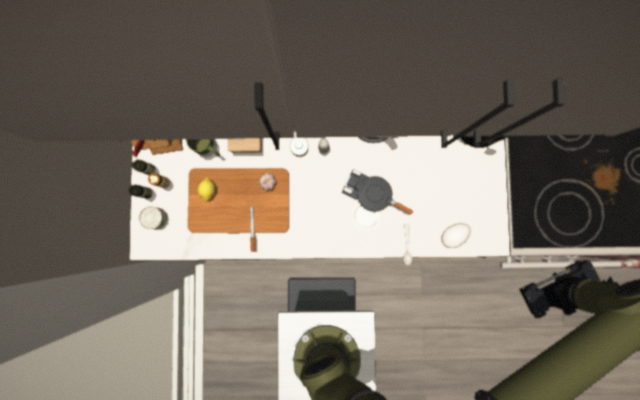

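```bash
cat > h.py <<'E'
import numpy as np, cv2
from scipy.spatial.transform import Rotation as Ro
from bench import ctrl
def ray(n,uv,st=None):
    m=ctrl.camera_model(n);p=(np.array(uv,float)-[m['cx'],m['cy']])/[m['fx'],m['fy']]
    if n!='wrist':
        d=m['R'].T@np.r_[p,1];return -m['R'].T@m['t'],d/np.linalg.norm(d)
    r=np.hypot(*p);d=np.r_[p/max(r,1e-9)*np.sin(r),np.cos(r)]
    T=m['T_tool_cam'];R=Ro.from_rotvec(st['tool_rot']).as_matrix()
    return np.array(st['position'])+R@T[:3,3],R@T[:3,:3]@d
def plane(r,z):
    o,d=r;return o+d*(z-o[2])/d[2]
def tri(*rs):
    A=sum(np.eye(3)-np.outer(d,d) for o,d in rs);b=sum((np.eye(3)-np.outer(d,d))@o for o,d in rs)
    X=np.linalg.solve(A,b);return X,[round(1e3*np.linalg.norm(np.cross(X-o,d)),1) for o,d in rs]
def proj(X,st):
    m=ctrl.camera_model('wrist');T=m['T_tool_cam'];R=Ro.from_rotvec(st['tool_rot']).as_matrix()
    c=T[:3,:3].T@(R.T@(np.array(X)-st['position'])-T[:3,3]);a=np.arctan2(np.hypot(c[0],c[1]),c[2]);q=c[:2]/np.hypot(c[0],c[1])*a
    return q*m['fx']+[m['cx'],m['cy']]
def down(yaw): # tool z down, tool x at yaw deg
    return Ro.from_euler('z',yaw,degrees=True)*Ro.from_euler('x',180,degrees=True)
def go(pos,yaw):
    s=ctrl.get_state();R=Ro.from_rotvec(s['tool_rot'])
    print('travel',np.round(R.inv().apply(np.array(pos)-s['position']),4),'turn',np.round((R.inv()*down(yaw)).as_rotvec(degrees=True),2),'t',round(s['time'],2))
def snap(n,name):
    s=ctrl.get_state();im=ctrl.get_image(n)[:,:,::-1].copy();cv2.imwrite(f'pics/{name}.png',im);np.save(f'pics/{name}.npy',np.r_[s['position'],s['tool_rot']]);return s,im
def load(name):
    a=np.load(f'pics/{name}.npy');return dict(position=a[:3],tool_rot=a[3:]),cv2.imread(f'pics/{name}.png')
E
python3 - <<'E'
from h import *
for n,uv,z in [('dish',(374,193),.035),('handle',(402,209),.03),('bracket',(353,183),.04),('rod grip',(253,243),.03),('rod tip',(253,208),.03),('spoon',(407,243),0),('shaker',(324,145),.05)]:
    print(n,plane(ray('top',uv),z).round(3))
go([.40,.17,.25],0); go([.6,-.2,.3],-28)
E
```

```text
dish [ 0.544 -0.163  0.035]
handle [ 0.491 -0.255  0.03 ]
bracket [ 0.578 -0.094  0.04 ]
rod grip [0.384 0.239 0.03 ]
rod tip [0.5   0.239 0.03 ]
spoon [ 0.377 -0.275  0.   ]
shaker [0.705 0.    0.05 ]
travel [ 0.4346 -0.6413 -0.0134] turn [-0.1   0.03 24.11] t 0.1
travel [ 0.466  -0.222  -0.0641] turn [-9.000e-02  5.000e-02  5.211e+01] t 0.1
```

>>> step_arm([
  {"travel":[0.19,-0.155,-0.02],"turn":[0,0,26]},
  {"travel":[0.19,-0.155,-0.02],"turn":[0,0,26]},
  {"travel":[0.19,-0.155,-0.02],"turn":[0,0,26]},
  {"travel":[0.19,-0.155,-0.02],"turn":[0,0,26]},
  {"travel":[0.19,-0.155,-0.02],"turn":[0,0,26]},
])

```text
time: 0.6
position: [0.3763, -0.3719, 0.2564]
tool_rot: [-3.141, 0.051, 0.0]
ft_force: [0.7, 0.4, 0.1]
grip_width: 1.0
grip_force: 0.0
```

```bash
python3 -c "
from h import *
go([.48,-.11,.24],-28)"
```

```text
travel [ 0.0951 -0.2651  0.0164] turn [-1.000e-02  2.000e-02  2.612e+01] t 0.6
```

>>> step_arm([
  {"travel":[0.095,-0.265,0.016],"turn":[0,0,26]},
  {"travel":[0.095,-0.265,0.016],"turn":[0,0,26]},
  {"travel":[0.095,-0.265,0.016],"turn":[0,0,26]},
  {"travel":[0.095,-0.265,0.016],"turn":[0,0,26]},
  {"travel":[0.095,-0.265,0.016],"turn":[0,0,26]},
])

```text
time: 1.1
position: [0.463, -0.1524, 0.2428]
tool_rot: [3.048, -0.759, -0.0]
ft_force: [0.9, -0.2, -0.5]
grip_width: 0.998
grip_force: 0.0
```

>>> step_arm([
  {"travel":[0.01,-0.03,0.0]},
  {"travel":[0.01,-0.03,0.0]},
  {"travel":[0.01,-0.03,0.0]},
])

```text
$.commands[0]: bad value
```

```bash
python3 -c "
from h import *
s,im=snap('wrist','w1');print(s['position'],s['tool_rot'])"
```

```text
[ 0.46301416 -0.15240316  0.24281509] [ 3.04806807e+00 -7.59379135e-01 -1.13482439e-04]
```

View pics/w1.png

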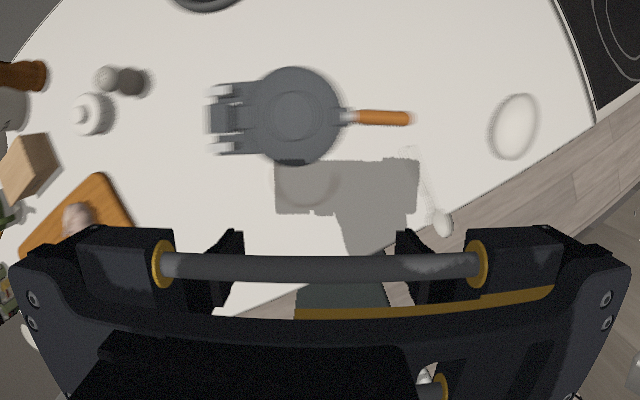

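>>> step_arm([
  {"travel":[0.02,-0.03,0.05],"turn":[0,0,0]},
  {"travel":[0.02,-0.03,0.05],"turn":[0,0,0]},
  {"travel":[0.02,-0.03,0.05],"turn":[0,0,0]},
  {"travel":[0.02,-0.03,0.05],"turn":[0,0,0]},
  {"travel":[0.02,-0.03,0.05],"turn":[0,0,0]},
])

```text
time: 1.65
position: [0.4946, -0.1386, 0.1944]
tool_rot: [3.047, -0.76, 0.003]
ft_force: [0.4, 0.6, 0.2]
grip_width: 0.997
grip_force: 0.0
```

```bash
python3 -c "
from h import *
s,im=snap('wrist','w2');print(s['position'],s['tool_rot'],s['qd'].round(3),s['joint_positions'])"
```

```text
[ 0.4946148  -0.13857671  0.19437097] [ 3.04742538e+00 -7.60178238e-01  2.56177769e-03] [-0.    -0.007 -0.004 -0.    -0.    -0.003 -0.003] [ 0.63023846  0.07758744 -0.4265441   1.83078041  0.03482433  1.23873946
 -1.86619334]
```

>>> step_arm([
  {"travel":[-0.04,-0.15,-0.02],"turn":[0,0,0]},
  {"travel":[-0.04,-0.15,-0.02],"turn":[0,0,0]},
  {"travel":[-0.04,-0.15,-0.02],"turn":[0,0,0]},
  {"travel":[-0.04,-0.15,-0.02],"turn":[0,0,0]},
  {"travel":[-0.04,-0.15,-0.02],"turn":[0,0,0]},
])

```text
time: 2.2
position: [0.53, 0.0157, 0.2144]
tool_rot: [-3.05, 0.752, -0.003]
ft_force: [0.3, -0.8, 0.4]
grip_width: 1.001
grip_force: 0.0
```

```bash
python3 -c "
from h import *
s,im=snap('wrist','w3');print(s['position'],s['tool_rot'],s['qd'].round(3))
a=load('w2')[1][0:260,60:460];b=im[0:260,200:600]
cv2.imwrite('pics/c1.png',cv2.resize(np.vstack([a,b]),None,fx=1.15,fy=1.15))
cv2.imwrite('pics/c1.png',np.hstack([cv2.resize(a,None,fx=2,fy=2)])[:,:800])"
```

```text
[0.52996467 0.01565524 0.21438463] [-3.05016535  0.75196082 -0.00341825] [0.034 0.001 0.059 0.021 0.022 0.001 0.012]
```

View pics/c1.png

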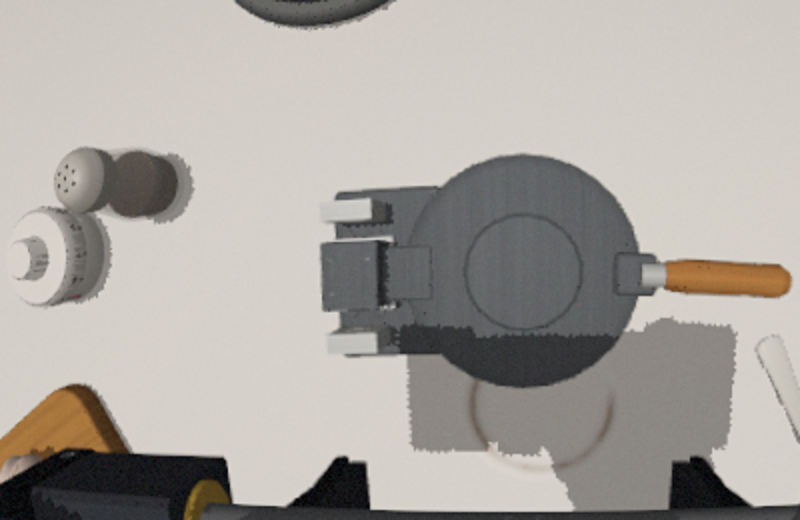

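View pics/w3.png

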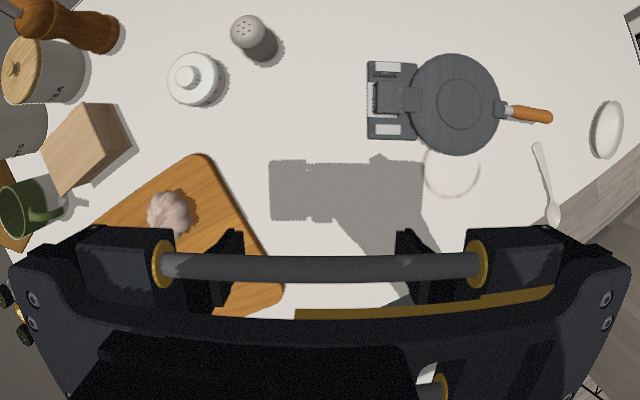

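```bash
python3 - <<'E'
from h import *
for n,(x0,x1,y0,y1) in (('w2',(210,275,90,185)),('w3',(360,415,50,150))):
    s,im=load(n)
    cv2.imwrite(f'pics/e{n}.png',cv2.resize(im[y0:y1,x0:x1],None,fx=6,fy=6,interpolation=cv2.INTER_CUBIC))
a=cv2.imread('pics/ew2.png');b=cv2.imread('pics/ew3.png');h=max(len(a),len(b))
p=lambda x:cv2.copyMakeBorder(x,0,h-len(x),0,10,cv2.BORDER_CONSTANT)
cv2.imwrite('pics/e.png',np.hstack([p(a),p(b)]));print(a.shape,b.shape)
r=[]
for n,c in (('w2',(321,135)),('w3',(459,104))):
    s,im=load(n);hsv=cv2.cvtColor(im,cv2.COLOR_BGR2HSV)
    m=((hsv[...,0]>5)&(hsv[...,0]<20)&(hsv[...,1]>110)&(hsv[...,2]>90)).astype('uint8');m[200:]=0
    m[:,:c[0]]=0
    k,l,st,ce=cv2.connectedComponentsWithStats(m);i=1+np.argmax(st[1:,4]);
    ys,xs=np.where(l==i);print(n,'handle',ce[i],st[i], 'ends',(xs.min(),ys[xs==xs.min()].mean()),(xs.max(),ys[xs==xs.max()].mean()))
    r.append([ray('wrist',ce[i],s),ray('wrist',(xs.min(),ys[xs==xs.min()].mean()),s),ray('wrist',(xs.max(),ys[xs==xs.max()].mean()),s)])
for k in range(3):print(tri(r[0][k],r[1][k]))
E
```

```text
(570, 390, 3) (600, 330, 3)
w2 handle [423.18113612 138.68595927] [393 130  62  19 933] ends (np.int64(393), np.float64(138.25)) (np.int64(454), np.float64(140.0))
w3 handle [532.00809717 114.01821862] [512 105  41  18 494] ends (np.int64(512), np.float64(115.5)) (np.int64(552), np.float64(117.5))
(array([ 0.49342792, -0.25695433,  0.04042919]), [np.float64(0.3), np.float64(0.3)])
(array([ 0.50486841, -0.22873344,  0.03718974]), [np.float64(2.5), np.float64(2.5)])
(array([ 0.47764989, -0.28703205,  0.04208744]), [np.float64(0.5), np.float64(0.5)])
```

View pics/e.png

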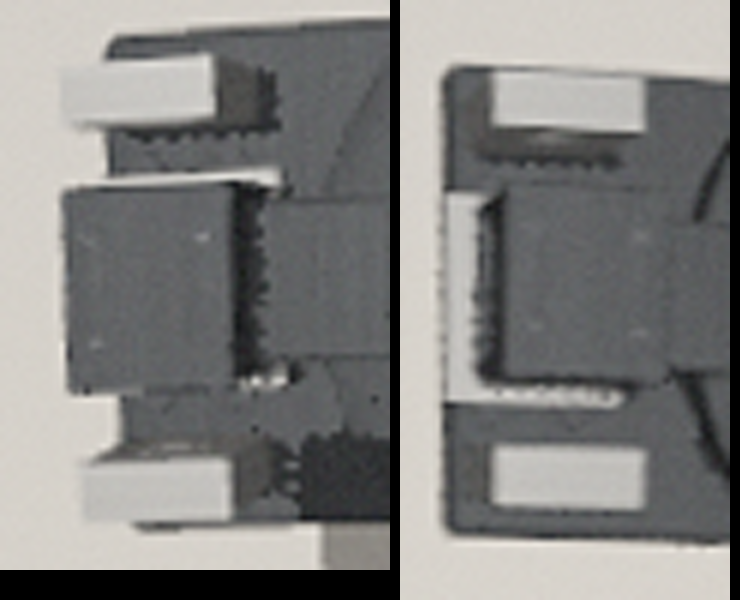

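```bash
python3 - <<'E'
from h import *
s2,_=load('w2');s3,_=load('w3')
f=lambda p,o:(np.array(p)+.5)/6-.5+o
P={}
for n,a,b in (('far',(139,92),(169,102)),('near',(157,490),(169,477)),('farL',(62,96),(93,102)),('farR',(216,88),(245,103)),('nearL',(82,491),(93,477)),('nearR',(232,489),(245,478))):
    P[n]=tri(ray('wrist',f(a,[210,90]),s2),ray('wrist',f(b,[360,50]),s3));print(n,P[n])
m=(P['far'][0]+P['near'][0])/2;v=P['far'][0]-P['near'][0];print(m,np.linalg.norm(v[:2]),np.degrees(np.arctan2(v[1],v[0])))
H=np.array([0.4934,-.2570]);u=m[:2]-H;print('hinge-handle',np.linalg.norm(u),np.degrees(np.arctan2(u[1],u[0]))-90)
# dish circle
for n,st in (('w2',s2),('w3',s3)):
    print(n,[proj(np.r_[m[:2],.036],st).round(1)])
E
```

```text
far (array([ 0.61070258, -0.10636124,  0.04505263]), [np.float64(0.0), np.float64(0.0)])
near (array([ 0.55241467, -0.07634899,  0.04496233]), [np.float64(0.0), np.float64(0.0)])
farL (array([ 0.61667544, -0.09452052,  0.0445717 ]), [np.float64(0.5), np.float64(0.5)])
farR (array([ 0.60470597, -0.11809945,  0.04649612]), [np.float64(0.3), np.float64(0.3)])
nearL (array([ 0.5584288 , -0.06448544,  0.04437496]), [np.float64(0.2), np.float64(0.2)])
nearR (array([ 0.54649263, -0.08816183,  0.04648387]), [np.float64(0.1), np.float64(0.1)])
[ 0.58155862 -0.09135511  0.04500748] 0.06556077545726616 -27.2437888215393
hinge-handle 0.1876437349738635 -28.022558914630622
w2 [array([236.3, 137.7])]
w3 [array([386.1,  98.2])]
```

```bash
python3 -c "
from h import *
go([.42,.235,.21],0)"
```

```text
travel [-0.2005 -0.1446  0.0034] turn [  0.06  -0.07 -27.89] t 2.25
```

>>> step_arm([
  {"travel":[-0.2,-0.145,0.0],"turn":[0,0,-28]},
  {"travel":[-0.2,-0.145,0.0],"turn":[0,0,-28]},
  {"travel":[-0.2,-0.145,0.0],"turn":[0,0,-28]},
  {"travel":[-0.2,-0.145,0.0],"turn":[0,0,-28]},
  {"travel":[-0.2,-0.145,0.0],"turn":[0,0,-28]},
])

```text
time: 2.75
position: [0.4204, 0.2349, 0.2133]
tool_rot: [3.14, -0.003, 0.002]
ft_force: [0.3, -0.1, -0.4]
grip_width: 1.005
grip_force: 0.0
```

```bash
python3 -c "
from h import *
s,im=snap('wrist','r1');print(s['position'],s['tool_rot'],s['qd'].round(3))"
```

```text
[0.42038777 0.23489795 0.21327622] [ 3.14012901e+00 -2.58554079e-03  1.86574799e-03] [-0.49   0.042 -0.479 -0.03   0.033 -0.006 -1.008]
```

View pics/r1.png

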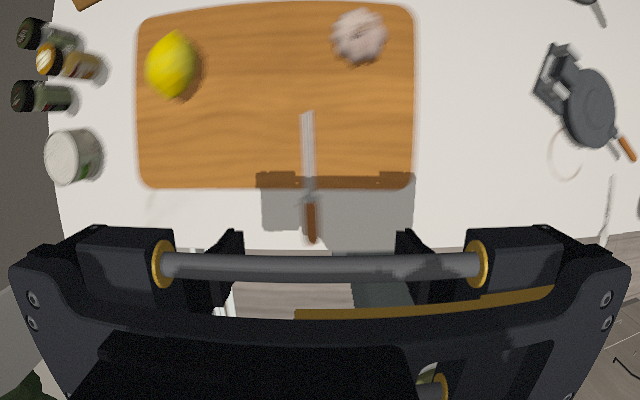

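>>> step_arm([
  {"travel":[-0.01,0,0.0],"turn":[0,0,0]},
  {"travel":[-0.01,0,0.0],"turn":[0,0,0]},
  {"travel":[-0.01,0,0.0],"turn":[0,0,0]},
])

```text
time: 3.1
position: [0.4117, 0.2332, 0.213]
tool_rot: [3.14, -0.004, 0.001]
ft_force: [0.8, 0.2, 0.3]
grip_width: 1.002
grip_force: 0.0
```

```bash
python3 -c "
from h import *
s,im=snap('wrist','r2');print(s['position'],s['tool_rot'],s['qd'].round(3))"
```

```text
[0.41168097 0.23315113 0.21300618] [ 3.14025172e+00 -4.32568220e-03  8.00529620e-04] [ 0.001  0.012 -0.002 -0.009 -0.002 -0.003 -0.003]
```

>>> step_arm([
  {"travel":[-0.02,0.04,0.06],"turn":[0,0,0]},
  {"travel":[-0.02,0.04,0.06],"turn":[0,0,0]},
  {"travel":[-0.02,0.04,0.06],"turn":[0,0,0]},
  {"travel":[-0.02,0.04,0.06],"turn":[0,0,0]},
])

```text
time: 3.55
position: [0.3917, 0.1955, 0.1537]
tool_rot: [-3.141, 0.001, -0.001]
ft_force: [1.0, 0.3, 0.9]
grip_width: 0.999
grip_force: 0.0
```

```bash
python3 - <<'E'
from h import *
s,im=snap('wrist','r3');print(s['position'],s['tool_rot'],s['qd'].round(3))
a=load('r2')[1];A=a[90:250,260:360];B=im[70:270,290:420]
A=cv2.resize(A,None,fx=3.5,fy=3.5);B=cv2.resize(B,None,fx=2.8,fy=2.8,interpolation=cv2.INTER_CUBIC);print(A.shape,B.shape)
h=max(len(A),len(B));p=lambda x:cv2.copyMakeBorder(x,0,h-len(x),0,0,cv2.BORDER_CONSTANT)
cv2.imwrite('pics/r.png',np.hstack([p(A),p(B)]))
E
```

```text
[0.39166819 0.1955124  0.15373677] [-3.14090732e+00  6.14398742e-04 -1.33511109e-03] [-0.013 -0.    -0.018 -0.041 -0.003 -0.002  0.002]
(560, 350, 3) (560, 364, 3)
```

View pics/r.png

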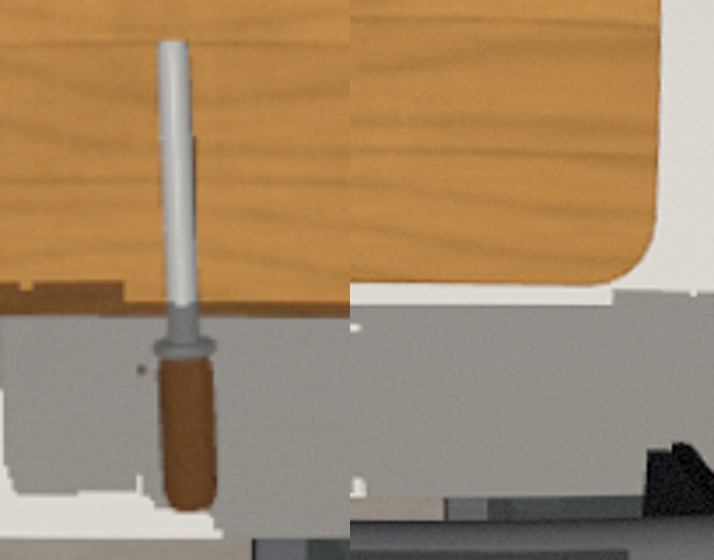

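```bash
python3 - <<'E'
from h import *
R=[]
for n,x0,x1 in (('r2',290,335),('r3',180,320)):
    s,im=load(n);hsv=cv2.cvtColor(im,cv2.COLOR_BGR2HSV)
    m=((hsv[...,0]>3)&(hsv[...,0]<18)&(hsv[...,1]>120)&(hsv[...,2]<170)&(hsv[...,2]>40)).astype('uint8');m[:150]=0;m[250:]=0;m[:,:x0]=0;m[:,x1:]=0
    k,l,st,ce=cv2.connectedComponentsWithStats(m)
    for i in range(1,k):
        if st[i,4]>40:print(n,st[i],ce[i].round(1))
    # gray rod pixels over board
    g=((hsv[...,1]<60)&(hsv[...,2]>100)).astype('uint8');g[:,:x0]=0;g[:,x1:]=0;g[:70]=0;g[172:]=0
    k,l,st,ce=cv2.connectedComponentsWithStats(g)
    for i in range(1,k):
        if st[i,4]>80:
            ys,xs=np.where(l==i);t=ys<ys.min()+4
            print('  gray',st[i],ce[i].round(1),'tip',xs[t].mean(),ys.min())
s,im=load('r2')
for n,p in(('tip',(174,42)),('collar',(184,345)),('gend',(190,508))):
    print(n,plane(ray('wrist',np.array(p)/3.5+[260,90],s),.027),proj(plane(ray('wrist',np.array(p)/3.5+[260,90],s),.027),load('r3')[0]))
E
```

```text
r2 [290 170  17  10 102] [296.1 175.7]
r2 [317 173  18   7  67] [325.4 177.2]
r2 [306 192  16  44 602] [313.3 213.4]
  gray [305 102  11  70 622] [310.  136.3] tip 308.8857142857143 102
r3 [275 169  45   2  70] [294.3 169.6]
r3 [259 185  23  54 886] [271.8 211. ]
  gray [ 199   76   79   96 1115] [264.2 126.1] tip 264.25 76
tip [0.50135955 0.24236    0.027     ] [265.48860881  76.67210292]
collar [0.40707957 0.23984367 0.027     ] [270.01517182 181.20011724]
gend [0.35235597 0.23833573 0.027     ] [274.03558417 237.63134146]
```

```bash
python3 - <<'E'
from h import *
s2,_=load('r2');s3,_=load('r3')
t=tri(ray('wrist',(309,102),s2),ray('wrist',(264.4,76),s3));g=tri(ray('wrist',(313.6,214),s2),ray('wrist',(271.8,212),s3));print(t,g)
print(plane(ray('wrist',(312.6,190),s2),.026))
v=(t[0]-g[0])[:2];print(np.degrees(np.arctan2(v[1],v[0])))
go([.385,.239,.06],1.5)
E
```

```text
(array([0.50136014, 0.24290569, 0.0300804 ]), [np.float64(0.2), np.float64(0.2)]) (array([0.37869968, 0.23886713, 0.02971323]), [np.float64(0.0), np.float64(0.0)])
[0.40524264 0.23984556 0.026     ]
1.885765632334537
travel [-0.0074 -0.0424  0.0945] turn [-0.08 -0.13 -1.45] t 3.6
```

>>> step_arm([
  {"travel":[-0.0065,-0.0435,0.03],"turn":[0,0,-1.6]},
  {"travel":[-0.0065,-0.0435,0.06],"turn":[0,0,-1.6]},
  {"travel":[-0.0065,-0.0435,0.09],"turn":[0,0,-1.6]},
  {"travel":[-0.0065,-0.0435,0.11],"turn":[0,0,-1.6]},
  {"travel":[-0.0065,-0.0435,0.11],"turn":[0,0,-1.6]},
])

```text
time: 4.1
position: [0.3834, 0.24, 0.042]
tool_rot: [-3.141, -0.048, 0.005]
ft_force: [-0.4, 0.1, 0.3]
grip_width: 1.002
grip_force: 0.0
```

```bash
python3 -c "
from h import *
go([.385,.2391,.022],1.6)
s,im=snap('wrist','r4');hsv=cv2.cvtColor(im,cv2.COLOR_BGR2HSV)
g=((hsv[...,1]<60)&(hsv[...,2]>100)).astype('uint8');g[:,:260]=0;g[:,380:]=0;g[150:]=0
k,l,st,ce=cv2.connectedComponentsWithStats(g)
print(s['position']);[print(st[i],ce[i],plane(ray('wrist',ce[i],s),.026)) for i in range(1,k) if st[i,4]>80]
print(proj([.501,.2424,.026],s))
"
```

```text
travel [0.0017 0.001  0.02  ] turn [-0.04  0.2   0.15] t 4.1
[0.38337682 0.23999877 0.0420175 ]
[ 310   27   19  123 2250] [318.72   89.068] [0.46900154 0.24250108 0.026     ]
[320.81313379  30.66672166]
```

>>> step_arm([
  {"travel":[0.002,0.0,0.02],"turn":[0,0,0]},
  {"travel":[0.002,0.0,0.02],"turn":[0,0,0]},
])

```text
time: 4.35
position: [0.3867, 0.2398, 0.0236]
tool_rot: [-3.141, -0.046, 0.0]
ft_force: [-0.7, -0.3, -0.3]
grip_width: 1.001
grip_force: 0.0
```

>>> step_arm([
  {"travel":[0,0,0],"turn":[0,0,0]},
  {"travel":[0,0,0],"turn":[0,0,0]},
  {"travel":[0,0,0],"turn":[0,0,0]},
  {"travel":[0,0,0],"turn":[0,0,0]},
  {"travel":[0,0,0],"turn":[0,0,0]},
], gripper=0.0, force=40)

```text
time: 4.85
position: [0.3862, 0.2395, 0.0234]
tool_rot: [3.141, 0.047, 0.001]
ft_force: [-0.1, -0.6, 0.5]
grip_width: 0.633
grip_force: 0.0
```

>>> step_arm([
  {"travel":[0,0,0],"turn":[0,0,0]},
  {"travel":[0,0,0],"turn":[0,0,0]},
])

```text
time: 5.05
position: [0.3859, 0.2394, 0.0231]
tool_rot: [3.141, 0.047, -0.0]
ft_force: [0.1, -0.2, 0.3]
grip_width: 0.449
grip_force: 0.0
```

>>> step_arm([
  {"travel":[0,0,0],"turn":[0,0,0]},
  {"travel":[0,0,0],"turn":[0,0,0]},
  {"travel":[0,0,0],"turn":[0,0,0]},
  {"travel":[0,0,0],"turn":[0,0,0]},
  {"travel":[0,0,0],"turn":[0,0,0]},
])

```text
time: 5.55
position: [0.386, 0.2394, 0.023]
tool_rot: [3.141, 0.047, -0.0]
ft_force: [-0.4, -0.1, 0.5]
grip_width: 0.193
grip_force: 40.0
```

>>> step_arm([
  {"travel":[0,0,-0.02],"turn":[0,0,0]},
  {"travel":[0,0,-0.07],"turn":[0,0,0]},
  {"travel":[0,0,-0.09],"turn":[0,0,0]},
  {"travel":[0,0,-0.09],"turn":[0,0,0]},
])

```text
time: 5.95
position: [0.3882, 0.2406, 0.1161]
tool_rot: [-3.14, -0.046, -0.01]
ft_force: [-0.2, 0.3, -1.3]
grip_width: 0.193
grip_force: 40.0
```

```bash
python3 -c "
from h import *
s=ctrl.get_state();print(s['position'],s['tool_rot'],s['grip_width']*87,s['grip_force'],s['ft_force'])
# axis line: rod axis dir yaw; near ear centre
yaw=-27.4;d=np.r_[np.cos(np.radians(yaw)),np.sin(np.radians(yaw))]
h=np.array([.5816,-.0914])
for back in (.02,.012): 
  p=h-d*(.038+back+.094+.022);print(back,p,np.hypot(*p))
  go(np.r_[p,.1],yaw)
"
```

```text
[0.38820949 0.240581   0.11610347] [-3.13993917 -0.04641954 -0.01012798] 16.808626564043223 39.96436536312103 [-0.22542899  0.2797609  -1.31606129]
0.02 [ 0.42712012 -0.01132524] 0.42727024289440974
travel [0.0313 0.253  0.016 ] turn [-0.16 -0.35 29.09] t 5.95
0.012 [ 0.43422265 -0.01500684] 0.43448188854800507
travel [0.0383 0.2569 0.016 ] turn [-0.16 -0.35 29.09] t 5.95
```

>>> step_arm([
  {"travel":[0.02,0.05,0],"turn":[0,0,6]},
  {"travel":[0.035,0.1,0],"turn":[0,0,12]},
  {"travel":[0.045,0.14,0.0],"turn":[0,0,18]},
  {"travel":[0.045,0.18,0.0],"turn":[0,0,24]},
  {"travel":[0.04,0.225,0.0],"turn":[0,0,29]},
])

```text
time: 6.45
position: [0.4322, 0.0143, 0.1119]
tool_rot: [-3.051, 0.746, 0.002]
ft_force: [1.1, -0.7, -1.4]
grip_width: 0.195
grip_force: 40.0
```

```bash
python3 -c "
from h import *
go([.4271,-.0113,.1],-27.4)
"
```

```text
travel [0.0073 0.0251 0.0119] turn [ 0.    0.09 -0.09] t 6.45
```

>>> step_arm([
  {"travel":[0.007,0.025,0.02],"turn":[0,0,0]},
  {"travel":[0.007,0.025,0.05],"turn":[0,0,0]},
  {"travel":[0.007,0.025,0.05],"turn":[0,0,0]},
  {"travel":[0.007,0.025,0.05],"turn":[0,0,0]},
  {"travel":[0.007,0.025,0.05],"turn":[0,0,0]},
])

```text
time: 6.95
position: [0.4283, -0.0089, 0.0639]
tool_rot: [-3.053, 0.738, -0.002]
ft_force: [0.9, 0.1, -0.3]
grip_width: 0.196
grip_force: 40.0
```

```bash
python3 -c "
from h import *
s,im=snap('wrist','n1');print(s['position'],s['tool_rot'],s['qd'].round(3))
print(proj([.5816,-.0914,.036],s))
yaw=np.radians(-27.4);d=np.array([np.cos(yaw),np.sin(yaw)])
c=np.r_[np.array([.5816,-.0914])-d*.038,.036];q=proj(c,s).astype(int);print('ear',q)
im[200:]=im[200:]
cv2.imwrite('pics/n1c.png',cv2.resize(im[max(q[1]-30,0):q[1]+90,q[0]-80:q[0]+80],None,fx=5,fy=5,interpolation=cv2.INTER_CUBIC)); print(max(q[1]-30,0),q[0]-80)
"
```

```text
[ 0.42825439 -0.00887075  0.06390149] [-3.05320172e+00  7.38461736e-01 -1.83564608e-03] [-0.001 -0.011 -0.001 -0.009  0.001 -0.001 -0.   ]
[323.69151187 -46.13786439]
ear [323   7]
0 243
```

View pics/n1c.png

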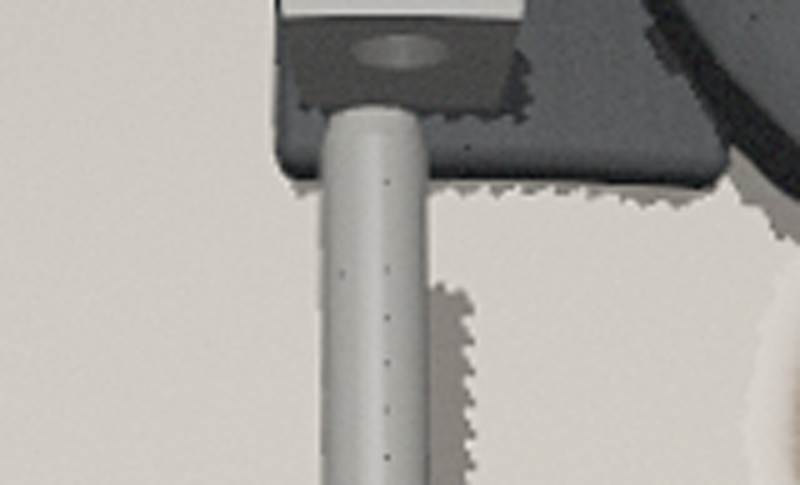

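```bash
python3 - <<'E'
from h import *
s,im=load('n1');R=Ro.from_rotvec(s['tool_rot']).as_matrix();P=s['position']
px=lambda u,v:((u+.5)/5-.5+243,(v+.5)/5-.5)
yaw=np.radians(-27.3);d=np.array([np.cos(yaw),np.sin(yaw),0]);n=np.array([-d[1],d[0],0])
h=np.array([.5816,-.0914,0])
print('tool x yaw',np.degrees(np.arctan2(R[1,0],R[0,0])), 'pitch',R[2,0])
def onplane(r,p0):
    o,v=r;return o+v*((p0-o)@d)/(v@d)
ear=h-d*.038
for nm,q in dict(hole=(399,51),holetop=(399,33),holebot=(399,70),holeL=(352,51),holeR=(446,51),topL=(282,18),topR=(522,18)).items():
    X=onplane(ray('wrist',px(*q),s),ear);print(nm,'lat mm',round((X-ear)@n*1e3,2),'z',round(X[2]*1e3,2),'tool',(R.T@(X-P)*1e3).round(2))
for L in(.115,.1165):
    p0=P+R[:,0]*L
    X=onplane(ray('wrist',px(375,109),s),p0);print('nose top edge at end: z',X[2]*1e3,'axis',X[2]*1e3-4.3, 'tool',(R.T@(X-P)*1e3).round(2))
for v in(130,300,450):
    X=plane(ray('wrist',px(375,v),s),.072);print('rod top line tool',(R.T@(X-P)*1e3).round(2))
E
```

```text
tool x yaw -27.19344148847232 pitch 0.0010523763367035503
hole lat mm 0.73 z 32.84 tool [136.08   2.54  31.21]
holetop lat mm 0.78 z 38.91 tool [136.09   2.49  25.13]
holebot lat mm 0.68 z 26.0 tool [136.07   2.61  38.04]
holeL lat mm 6.15 z 32.84 tool [136.09  -2.87  31.2 ]
holeR lat mm -4.68 z 33.02 tool [136.07   7.96  31.02]
topL lat mm 13.52 z 44.05 tool [136.12 -10.25  20.  ]
topR lat mm -12.5 z 44.51 tool [136.07  15.77  19.53]
nose top edge at end: z 73.37970033062795 axis 69.07970033062796 tool [ 1.1501e+02  4.0000e-02 -9.3600e+00]
nose top edge at end: z 68.90607974576898 axis 64.60607974576898 tool [ 1.1651e+02  1.0000e-02 -4.8800e+00]
rod top line tool [ 1.1339e+02  3.0000e-02 -7.9800e+00]
rod top line tool [ 9.708e+01  4.000e-02 -8.000e+00]
rod top line tool [ 8.33e+01  5.00e-02 -8.01e+00]
```

>>> step_arm([
  {"travel":[0.0,0.0025,0.015],"turn":[0,0,0]},
  {"travel":[0.0,0.0025,0.032],"turn":[0,0,0]},
  {"travel":[0.01,0.0025,0.032],"turn":[0,0,0]},
  {"travel":[0.01,0.0025,0.032],"turn":[0,0,0]},
  {"travel":[0.01,0.0025,0.032],"turn":[0,0,0]},
])

```text
time: 7.5
position: [0.4366, -0.0165, 0.0323]
tool_rot: [-3.053, 0.741, -0.003]
ft_force: [-0.7, 0.2, -0.1]
grip_width: 0.192
grip_force: 40.0
```

```bash
python3 - <<'E'
from h import *
s,im=snap('wrist','n2');print(s['position'],s['tool_rot'],s['qd'].round(3),s['ft_force'])
A=cv2.resize(im[0:75,275:375],None,fx=8,fy=8,interpolation=cv2.INTER_CUBIC);cv2.imwrite('pics/n2c.png',A)
E
```

```text
[ 0.43663584 -0.01647388  0.03228745] [-3.05252342  0.74096711 -0.00325684] [-0.001 -0.01  -0.004  0.015 -0.002  0.    -0.002] [-0.65517122  0.2387691  -0.08018027]
```

View pics/n2c.png

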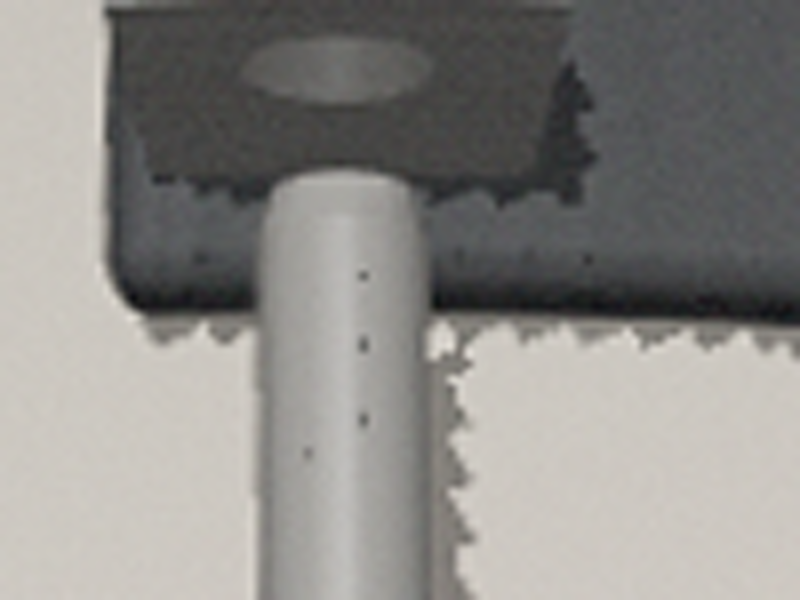

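```bash
cat >> h.py <<'E'
def onx(r,s,L): # ray (world) hit with plane tool x = L ; returns tool coords mm
    R=Ro.from_rotvec(s['tool_rot']).as_matrix();o=R.T@(r[0]-s['position']);v=R.T@r[1]
    return ((o+v*(L-o[0])/v[0])*1e3).round(2)
E
python3 - <<'E'
from h import *
s,im=load('r4');X=plane(ray('wrist',(319.5,26.5),s),.0303);print('tip world r4',X, 'L',np.hypot(*(X[:2]-[.386,.2394])))
X=plane(ray('wrist',(319.5,26.5),s),.0293);print('tip world r4',X, 'L',np.hypot(*(X[:2]-[.386,.2394])))
px=lambda u,v:((u+.5)/8-.5+275,(v+.5)/8-.5)
s,im=load('n2')
for L in(.115,.116,.117):print('nose',L,onx(ray('wrist',px(341,170),s),s,L))
for L in(.124,.126,.128):print('hole',L,onx(ray('wrist',px(337,70),s),s,L),onx(ray('wrist',px(337,12),s),s,L))
print('rod body',[onx(ray('wrist',px(u,v),s),s,l) for u,v,l in((345,300,.107),(343.5,560,.09))])
R=Ro.from_rotvec(s['tool_rot']).as_matrix();print(R[:,0], np.degrees(np.arctan2(R[1,0],R[0,0])))
h=np.array([.5816,-.0914,.033]);print(R.T@(h-s['position']))
E
```

```text
tip world r4 [0.50234277 0.24276378 0.0303    ] L 0.11639138697678801
tip world r4 [0.50265474 0.24277414 0.0293    ] L 0.1167035316498213
nose 0.115 [115.    -0.14 -10.25]
nose 0.116 [116.    -0.16  -7.28]
nose 0.117 [117.    -0.18  -4.31]
hole 0.124 [124.    -0.43  -2.99] [124.    -0.35 -12.52]
hole 0.126 [126.    -0.48   2.24] [126.    -0.4   -7.63]
hole 0.128 [128.    -0.53   7.48] [128.    -0.44  -2.74]
rod body [array([ 1.070e+02,  9.000e-02, -1.079e+01]), array([ 90. ,   0.1, -22.6])]
[ 0.88871064 -0.45846454  0.00191517] -27.288125318201757
[ 1.63183524e-01  1.26349646e-04 -4.00143686e-04]
```

>>> step_arm([
  {"travel":[0.003,-0.0003,0.0],"turn":[0,0,0]},
  {"travel":[0.005,-0.0003,0.0],"turn":[0,0,0]},
  {"travel":[0.006,-0.0003,0.0],"turn":[0,0,0]},
  {"travel":[0.006,-0.0003,0.0],"turn":[0,0,0]},
])

```text
time: 7.95
position: [0.4409, -0.0191, 0.0312]
tool_rot: [3.053, -0.741, 0.0]
ft_force: [-0.2, 0.0, -0.4]
grip_width: 0.193
grip_force: 40.0
```

```bash
python3 - <<'E'
from h import *
g0=cv2.cvtColor(load('n2')[1],cv2.COLOR_BGR2GRAY)
print('n2',g0[0:26,316:319].mean(1).round().astype(int))
s,im=snap('wrist','n3');print(s['position'],s['ft_force'])
g=cv2.cvtColor(im,cv2.COLOR_BGR2GRAY)
print('n3',g[0:34,316:319].mean(1).round().astype(int))
for r in range(8,34,2):print(r,g[r,300:338])
E
```

```text
n2 [ 70  67  72  67  86 110 109 108 109 110 110 108 101  65  70  69  70  70
  68  68  63 132 174 169 167 168]
[ 0.44087037 -0.01910918  0.03120867] [-0.15206163  0.00460236 -0.43698659]
n3 [180 179 181 181 182 182 183 184 164  61  66  72  73  99 108 107 107 109
 109 108 101 132 175 169 168 167 170 181 181 182 182 183 181 182]
8 [188 184 182 182 179 175 173 171 171 172 168 168 168 166 163 167 165 164
 164 163 164 162 163 164 164 167 168 169 169 170 170 172 173 176 178 178
 180 182]
10 [70 70 69 64 69 69 67 65 68 69 70 72 68 70 67 71 65 67 65 68 67 70 67 69
 67 65 66 69 66 67 66 66 68 68 66 71 69 64]
12 [74 75 77 74 73 72 73 77 70 72 70 73 73 71 73 74 74 73 73 75 71 68 73 68
 70 74 72 72 72 70 72 73 75 71 80 74 75 71]
14 [ 73  72  70  67  69  73  73  85  94  90  92 100 101 103 110 107 112 110
 103 104  99  98  96  93  86  81  75  68  73  70  68  72  73  72  69  68
  74  69]
16 [ 64  72  71  73  79  87  89  93  94  98  96  95 101 102 105 108 109 108
 103 105 100  98  96  94  92  88  89  85  73  71  73  69  72  60  70  67
  66  71]
18 [ 71  74  70  67  77  81  91  93  96  97  99  98  99 
[... 515 characters left out ...]
56 151 141 136  98  69  68  71  70  68  71  72  69  69
  66  70]
26 [ 68  71  69  68  70  69  69  76 123 145 151 159 166 163 164 166 168 172
 170 166 161 157 154 149 141 132 118  86  68  69  71  72  70  73  70  67
  67  70]
28 [ 63  72  73  70  70  70  68  91 141 145 153 157 161 163 169 174 178 184
 182 173 165 161 154 150 144 138 124  94  72  72  69  70  68  69  70  70
  71  72]
30 [ 43  47  50  44  47  53  67 103 136 145 154 158 163 165 169 173 179 185
 183 171 165 161 157 150 144 137 125 111  80  45  49  48  51  44  49  51
  52  46]
32 [ 88  96  87  67  48  54  64 111 132 146 154 157 161 163 170 173 179 183
 182 171 166 159 159 150 143 136 126 112  84  41  56  83  83  92  90  78
  52  54]
```

```bash
python3 - <<'E'
from h import *
s,im=load('n3')
for L in(.116,.1165,.117):print('nose',L,onx(ray('wrist',(317.2,20.8),s),s,L))
for L in(.118,.119,.120,.121):print('ear',L,*[onx(ray('wrist',(315.7,v),s),s,L) for v in (12.6,16.6,20.6,8.4)])
E
```

```text
nose 0.116 [116.    -0.15  -7.3 ]
nose 0.1165 [116.5   -0.17  -5.82]
nose 0.117 [117.    -0.18  -4.33]
ear 0.118 [118.    -0.76 -13.19] [118.    -0.83  -7.64] [118.    -0.9   -1.68] [118.    -0.7  -18.61]
ear 0.119 [119.    -0.8  -10.46] [119.    -0.86  -4.8 ] [119.    -0.93   1.29] [119.    -0.73 -15.99]
ear 0.12 [120.    -0.83  -7.73] [120.    -0.9   -1.95] [120.    -0.97   4.26] [120.    -0.77 -13.37]
ear 0.121 [121.    -0.86  -5.  ] [121.    -0.93   0.89] [121.    -1.01   7.23] [121.    -0.8  -10.74]
```

>>> step_arm([
  {"travel":[0.0,-0.0007,-0.0003],"turn":[0,0,0]},
  {"travel":[0.001,-0.0007,-0.0003],"turn":[0,0,0]},
  {"travel":[0.002,-0.0007,-0.0003],"turn":[0,0,0]},
  {"travel":[0.002,-0.0007,-0.0003],"turn":[0,0,0]},
])

```text
time: 8.4
position: [0.4429, -0.0194, 0.0314]
tool_rot: [3.053, -0.741, 0.0]
ft_force: [0.3, -0.7, -0.6]
grip_width: 0.193
grip_force: 40.0
```

```bash
cat > look.py <<'E'
from h import *
import sys
s,im=snap('wrist',sys.argv[1]);print(s['time'],s['position'],s['ft_force'])
g=cv2.cvtColor(im,cv2.COLOR_BGR2GRAY)
print(g[4:30,315:318].mean(1).round().astype(int))
for r in range(14,30,2):
    print(r,' '.join(map(str,g[r,300:332])))
E
python3 look.py n4
```

```text
8.4 [ 0.44292906 -0.01939461  0.03143724] [ 0.28318062 -0.70437749 -0.57678322]
[182 182 181 183 183 184 184 186 170  59  67  70  74  97 109 109 104 144
 172 171 168 168 169 180 179 179]
14 63 65 69 73 76 65 69 71 69 68 69 62 69 70 72 70 63 68 68 69 65 63 68 66 67 65 70 65 66 70 72 65
16 72 76 72 78 74 71 74 74 75 69 73 72 66 72 75 73 73 75 79 71 71 76 70 71 70 69 75 74 74 70 74 73
18 69 76 67 75 70 67 71 75 82 87 90 95 101 98 105 105 108 114 113 110 104 103 103 102 92 89 83 78 72 70 73 73
20 70 70 72 70 69 75 82 86 93 91 93 98 96 95 99 102 102 107 107 103 104 98 96 96 98 92 90 91 87 84 71 71
22 70 68 69 68 68 77 76 84 89 96 115 131 158 167 168 170 173 174 175 172 170 168 163 145 126 104 93 85 84 72 70 74
24 71 71 72 71 69 68 69 66 79 140 150 155 162 166 169 168 169 168 168 168 164 162 159 152 142 137 95 72 64 72 69 68
26 70 73 72 69 72 70 68 79 124 148 155 160 166 166 164 166 168 172 171 167 162 155 154 150 142 131 119 89 75 73 71 69
28 72 73 69 71 68 71 71 94 138 147 152 158 162 165 171 174 179 185 183 174 167 161 157 150 145 138 127 98 74 70 77 71
```

>>> step_arm([
  {"travel":[0.001,0,0],"turn":[0,0,0]},
  {"travel":[0.0015,0,0],"turn":[0,0,0]},
  {"travel":[0.0015,0,0],"turn":[0,0,0]},
])

```text
time: 8.75
position: [0.4442, -0.02, 0.0314]
tool_rot: [3.053, -0.741, 0.0]
ft_force: [-0.7, -1.0, -1.3]
grip_width: 0.192
grip_force: 40.0
```

>>> step_arm([
  {"travel":[0.0005,0,0],"turn":[0,0,0]},
  {"travel":[0.001,0,0],"turn":[0,0,0]},
])

```text
time: 8.95
position: [0.445, -0.0205, 0.0314]
tool_rot: [3.053, -0.741, -0.0]
ft_force: [-0.4, 0.1, -0.0]
grip_width: 0.194
grip_force: 40.0
```

>>> step_arm([
  {"travel":[0.0005,0,0],"turn":[0,0,0]},
  {"travel":[0.001,0,0],"turn":[0,0,0]},
])

```text
time: 9.15
position: [0.4459, -0.0209, 0.0314]
tool_rot: [3.053, -0.741, 0.0]
ft_force: [-0.2, -0.8, -0.5]
grip_width: 0.196
grip_force: 40.0
```

```bash
python3 look.py n5
```

```text
9.15 [ 0.44593102 -0.02093733  0.03140767] [-0.20139878 -0.83576191 -0.46020075]
[183 181 184 184 186 184 184 184 184 184 185 186 186 188 190 156  72  69
  72  81 101 101 124 183 181 180]
14 185 185 185 184 183 183 185 183 185 186 187 184 185 185 185 184 185 185 184 184 186 184 185 186 185 184 185 185 183 184 183 186
16 186 186 188 186 187 188 184 187 186 185 186 185 187 187 187 185 186 186 185 184 187 186 186 187 187 184 188 183 186 186 185 184
18 190 190 191 190 191 188 190 191 190 189 191 188 190 191 188 191 192 187 189 189 189 190 191 189 189 190 189 189 191 189 191 188
20 96 92 89 86 87 81 81 80 80 77 70 74 73 68 71 72 69 74 68 66 68 68 63 74 76 75 71 75 72 77 73 81
22 73 74 70 71 70 74 75 75 73 73 70 72 76 74 72 72 69 74 69 74 74 69 71 70 72 73 75 69 70 75 73 78
24 71 71 72 74 68 70 73 74 67 76 83 90 84 140 125 100 100 103 99 96 97 92 93 138 90 83 75 74 71 70 68 74
26 72 69 71 72 74 73 84 91 87 90 96 158 168 169 168 138 96 137 178 170 164 161 158 155 99 90 91 89 84 75 75 73
28 72 71 74 69 76 74 80 94 126 150 157 160 161 164 169 178 181 185 180 171 166 162 159 152 149 112 104 90 87 74 74 71
```

>>> step_arm([
  {"travel":[0.001,0,0],"turn":[0,0,0]},
  {"travel":[0.002,0,0],"turn":[0,0,0]},
])

```text
time: 9.4
position: [0.4477, -0.0219, 0.0314]
tool_rot: [3.053, -0.741, 0.0]
ft_force: [-1.1, 0.1, -0.6]
grip_width: 0.192
grip_force: 40.0
```

>>> step_arm([
  {"travel":[0.001,0,0],"turn":[0,0,0]},
  {"travel":[0.002,0,0],"turn":[0,0,0]},
])

```text
time: 9.6
position: [0.4495, -0.0228, 0.0314]
tool_rot: [3.053, -0.741, 0.0]
ft_force: [0.1, -0.3, -0.7]
grip_width: 0.194
grip_force: 40.0
```

>>> step_arm([
  {"travel":[0.001,0,0],"turn":[0,0,0]},
  {"travel":[0.002,0,0],"turn":[0,0,0]},
])

```text
time: 9.8
position: [0.4513, -0.0237, 0.0314]
tool_rot: [3.053, -0.741, -0.0]
ft_force: [-0.2, 0.4, -0.3]
grip_width: 0.196
grip_force: 40.0
```

>>> step_arm([
  {"travel":[0.0015,0,0],"turn":[0,0,0]},
  {"travel":[0.003,0,0],"turn":[0,0,0]},
  {"travel":[0.0045,0,0],"turn":[0,0,0]},
  {"travel":[0.006,0,0],"turn":[0,0,0]},
])

```text
time: 10.2
position: [0.4567, -0.0265, 0.0314]
tool_rot: [3.053, -0.741, 0.0]
ft_force: [0.9, 0.1, -0.6]
grip_width: 0.196
grip_force: 40.0
```

>>> step_arm([
  {"travel":[0.0015,0,0],"turn":[0,0,0]},
  {"travel":[0.003,0,0],"turn":[0,0,0]},
  {"travel":[0.0045,0,0],"turn":[0,0,0]},
  {"travel":[0.006,0,0],"turn":[0,0,0]},
])

```text
time: 10.6
position: [0.462, -0.0292, 0.0314]
tool_rot: [3.053, -0.741, -0.0]
ft_force: [0.3, -0.1, 0.1]
grip_width: 0.192
grip_force: 40.0
```

```bash
python3 -c "
from h import *
s=ctrl.get_state();R=Ro.from_rotvec(s['tool_rot']).as_matrix();print(s['position'],R.T@s['ft_force'],R.T@s['torque'],np.degrees(np.arctan2(R[1,0],R[0,0])))
print(R.T@(np.array([.5816,-.0914,.033])-s['position']))"
```

```text
[ 0.46195965 -0.02922534  0.03138834] [ 0.33703624 -0.09168251 -0.1311036 ] [ 0.07779238 -0.05005073 -0.05049948] -27.28964428741953
[ 0.13483079  0.000401   -0.00161152]
```

>>> step_arm([
  {"travel":[0.0015,0,0],"turn":[0,0,0]},
  {"travel":[0.003,0,0],"turn":[0,0,0]},
  {"travel":[0.0045,0,0],"turn":[0,0,0]},
  {"travel":[0.006,0,0],"turn":[0,0,0]},
])

```text
time: 11.0
position: [0.4673, -0.032, 0.0314]
tool_rot: [3.053, -0.741, -0.0]
ft_force: [0.8, -0.9, -0.4]
grip_width: 0.187
grip_force: 40.0
```

>>> step_arm([
  {"travel":[0.0015,0,0],"turn":[0,0,0]},
  {"travel":[0.003,0,0],"turn":[0,0,0]},
  {"travel":[0.0045,0,0],"turn":[0,0,0]},
  {"travel":[0.006,0,0],"turn":[0,0,0]},
])

```text
time: 11.4
position: [0.4727, -0.0347, 0.0314]
tool_rot: [3.053, -0.741, 0.0]
ft_force: [0.1, -0.2, -0.7]
grip_width: 0.189
grip_force: 40.0
```

>>> step_arm([
  {"travel":[0.0015,0,0],"turn":[0,0,0]},
  {"travel":[0.003,0,0],"turn":[0,0,0]},
  {"travel":[0.0045,0,0],"turn":[0,0,0]},
  {"travel":[0.006,0,0],"turn":[0,0,0]},
])

```text
time: 11.8
position: [0.4779, -0.0375, 0.0313]
tool_rot: [3.053, -0.741, -0.0]
ft_force: [0.1, -0.1, -0.4]
grip_width: 0.196
grip_force: 40.0
```

```bash
cat > st.py <<'E'
from h import *
s=ctrl.get_state();R=Ro.from_rotvec(s['tool_rot']).as_matrix();print(s['time'],s['position'],'F',(R.T@s['ft_force']).round(2),'M',(R.T@s['torque']).round(3),np.degrees(np.arctan2(R[1,0],R[0,0])))
print('tip past mid',.1165-(R.T@(np.array([.5816,-.0914,.033])-s['position']))[0])
E
python3 st.py
```

```text
11.8 [ 0.47789963 -0.03752401  0.03134558] F [ 0.15 -0.    0.39] M [ 0.029 -0.103 -0.007] -27.293488346173064
tip past mid -0.0003599435789923139
```

>>> step_arm([
  {"travel":[0.002,0,0],"turn":[0,0,0]},
  {"travel":[0.004,0,0],"turn":[0,0,0]},
  {"travel":[0.006,0,0],"turn":[0,0,0]},
  {"travel":[0.008,0,0],"turn":[0,0,0]},
])

```text
time: 12.2
position: [0.4851, -0.0412, 0.0314]
tool_rot: [3.053, -0.741, -0.0]
ft_force: [-0.2, 0.2, -0.4]
grip_width: 0.191
grip_force: 40.0
```

>>> step_arm([
  {"travel":[0.002,0,0],"turn":[0,0,0]},
  {"travel":[0.004,0,0],"turn":[0,0,0]},
  {"travel":[0.006,0,0],"turn":[0,0,0]},
  {"travel":[0.008,0,0],"turn":[0,0,0]},
])

```text
time: 12.6
position: [0.4922, -0.0449, 0.0314]
tool_rot: [3.053, -0.741, -0.0]
ft_force: [-0.1, -0.2, -0.3]
grip_width: 0.194
grip_force: 40.0
```

>>> step_arm([
  {"travel":[0.002,0,0],"turn":[0,0,0]},
  {"travel":[0.004,0,0],"turn":[0,0,0]},
  {"travel":[0.006,0,0],"turn":[0,0,0]},
  {"travel":[0.008,0,0],"turn":[0,0,0]},
])

```text
time: 13.0
position: [0.4993, -0.0485, 0.0314]
tool_rot: [3.053, -0.741, -0.0]
ft_force: [0.1, -0.4, -0.5]
grip_width: 0.195
grip_force: 40.0
```

```bash
python3 st.py
```

```text
13.0 [ 0.49929687 -0.04849416  0.03136887] F [0.32 0.32 0.49] M [-0.045 -0.116  0.083] -27.28658565282498
tip past mid 0.0236854552986054
```

Now slowly for the far ear (~4 mm away).

>>> step_arm([
  {"travel":[0.001,0,0],"turn":[0,0,0]},
  {"travel":[0.002,0,0],"turn":[0,0,0]},
  {"travel":[0.003,0,0],"turn":[0,0,0]},
])

```text
time: 13.3
position: [0.5019, -0.0498, 0.0314]
tool_rot: [3.053, -0.741, -0.0]
ft_force: [-0.6, -0.6, -0.5]
grip_width: 0.193
grip_force: 40.0
```

>>> step_arm([
  {"travel":[0.0005,0,0],"turn":[0,0,0]},
  {"travel":[0.001,0,0],"turn":[0,0,0]},
])

```text
time: 13.5
position: [0.5028, -0.0503, 0.0314]
tool_rot: [3.053, -0.741, -0.0]
ft_force: [-1.2, 0.7, -1.5]
grip_width: 0.193
grip_force: 40.0
```

>>> step_arm([
  {"travel":[0.0005,0,0],"turn":[0,0,0]},
  {"travel":[0.001,0,0],"turn":[0,0,0]},
])

```text
time: 13.7
position: [0.5037, -0.0508, 0.0314]
tool_rot: [3.053, -0.741, 0.0]
ft_force: [-0.9, -0.8, -0.5]
grip_width: 0.195
grip_force: 40.0
```

>>> step_arm([
  {"travel":[0.0005,0,0],"turn":[0,0,0]},
  {"travel":[0.001,0,0],"turn":[0,0,0]},
])

```text
time: 13.9
position: [0.5046, -0.0512, 0.0314]
tool_rot: [3.053, -0.741, 0.0]
ft_force: [-0.7, -0.8, -0.8]
grip_width: 0.193
grip_force: 40.0
```

```bash
python3 st.py
```

```text
13.9 [ 0.5045608  -0.05117903  0.03140608] F [-0.26  1.06  0.82] M [-0.089 -0.112  0.011] -27.28886599690295
tip past mid 0.029594318115285234
```

>>> step_arm([
  {"travel":[0.0005,0,0],"turn":[0,0,0]},
  {"travel":[0.001,0,0],"turn":[0,0,0]},
])

```text
time: 14.1
position: [0.5054, -0.0516, 0.0314]
tool_rot: [3.053, -0.741, -0.0]
ft_force: [-0.9, -1.1, -0.7]
grip_width: 0.192
grip_force: 40.0
```

>>> step_arm([
  {"travel":[0.0005,0,0],"turn":[0,0,0]},
  {"travel":[0.001,0,0],"turn":[0,0,0]},
])

```text
time: 14.3
position: [0.5064, -0.0521, 0.0314]
tool_rot: [3.053, -0.741, 0.0]
ft_force: [-0.5, 0.1, -1.0]
grip_width: 0.194
grip_force: 40.0
```

>>> step_arm([
  {"travel":[0.0005,0,0],"turn":[0,0,0]},
  {"travel":[0.001,0,0],"turn":[0,0,0]},
])

```text
time: 14.5
position: [0.5072, -0.0525, 0.0314]
tool_rot: [3.053, -0.741, -0.0]
ft_force: [-0.9, -1.9, -0.6]
grip_width: 0.193
grip_force: 40.0
```

```bash
python3 st.py
```

```text
14.5 [ 0.50720282 -0.05254893  0.03137664] F [0.08 2.09 0.59] M [-0.024 -0.067  0.06 ] -27.289135205884435
tip past mid 0.032570457288881735
```

>>> step_arm([
  {"travel":[0.0007,0.0003,0],"turn":[0,0,0]},
  {"travel":[0.0014,0.0003,0],"turn":[0,0,0]},
])

```text
time: 14.7
position: [0.5085, -0.0534, 0.0315]
tool_rot: [-3.053, 0.741, -0.0]
ft_force: [0.1, -0.2, -0.6]
grip_width: 0.198
grip_force: 40.0
```

>>> step_arm([
  {"travel":[0.0007,0,0],"turn":[0,0,0]},
  {"travel":[0.0014,0,0],"turn":[0,0,0]},
])

```text
time: 14.9
position: [0.5097, -0.0541, 0.0314]
tool_rot: [-3.053, 0.741, -0.0]
ft_force: [-0.4, 0.4, -1.0]
grip_width: 0.194
grip_force: 40.0
```

>>> step_arm([
  {"travel":[0.0007,0,0],"turn":[0,0,0]},
  {"travel":[0.0014,0,0],"turn":[0,0,0]},
])

```text
time: 15.1
position: [0.5109, -0.0547, 0.0314]
tool_rot: [-3.053, 0.741, -0.0]
ft_force: [-0.0, 0.8, -0.5]
grip_width: 0.191
grip_force: 40.0
```

```bash
python3 st.py
```

```text
15.1 [ 0.51086686 -0.05468968  0.03140242] F [-0.39 -0.71  0.5 ] M [ 0.044 -0.113 -0.025] -27.284194826139842
tip past mid 0.036808146395924085
```

>>> step_arm([
  {"travel":[0.0015,0,0],"turn":[0,0,0]},
  {"travel":[0.003,0,0],"turn":[0,0,0]},
  {"travel":[0.0045,0,0],"turn":[0,0,0]},
  {"travel":[0.006,0,0],"turn":[0,0,0]},
])

```text
time: 15.5
position: [0.5163, -0.0575, 0.0314]
tool_rot: [-3.053, 0.741, 0.0]
ft_force: [0.3, 0.2, -0.7]
grip_width: 0.191
grip_force: 40.0
```

>>> step_arm([
  {"travel":[0.0015,0,0],"turn":[0,0,0]},
  {"travel":[0.003,0,0],"turn":[0,0,0]},
  {"travel":[0.0045,0,0],"turn":[0,0,0]},
  {"travel":[0.006,0,0],"turn":[0,0,0]},
])

```text
time: 15.9
position: [0.5215, -0.0602, 0.0314]
tool_rot: [-3.053, 0.741, 0.0]
ft_force: [0.2, 0.3, -0.5]
grip_width: 0.193
grip_force: 40.0
```

```bash
python3 st.py
```

```text
15.9 [ 0.52152937 -0.06019669  0.03138525] F [ 0.06 -0.32  0.48] M [ 0.148 -0.184 -0.055] -27.286574049596485
tip past mid 0.048809015145752394
```

>>> step_arm([
  {"travel":[0.001,0,0],"turn":[0,0,0]},
  {"travel":[0.002,0,0],"turn":[0,0,0]},
  {"travel":[0.003,0,0],"turn":[0,0,0]},
  {"travel":[0.004,0,0],"turn":[0,0,0]},
])

```text
time: 16.3
position: [0.5251, -0.062, 0.0314]
tool_rot: [-3.053, 0.741, -0.0]
ft_force: [-0.2, 1.0, -0.5]
grip_width: 0.192
grip_force: 40.0
```

>>> step_arm([
  {"travel":[0.0005,0,0],"turn":[0,0,0]},
  {"travel":[0.001,0,0],"turn":[0,0,0]},
])

```text
time: 16.5
position: [0.5259, -0.0625, 0.0314]
tool_rot: [3.053, -0.741, -0.0]
ft_force: [-0.5, 1.4, -0.1]
grip_width: 0.195
grip_force: 40.0
```

>>> step_arm([
  {"travel":[0.0005,0,0],"turn":[0,0,0]},
  {"travel":[0.001,0,0],"turn":[0,0,0]},
])

```text
time: 16.7
position: [0.5268, -0.0629, 0.0314]
tool_rot: [-3.053, 0.741, 0.0]
ft_force: [-0.5, 0.9, -0.2]
grip_width: 0.196
grip_force: 40.0
```

>>> step_arm([
  {"travel":[0.0005,0,0],"turn":[0,0,0]},
  {"travel":[0.001,0,0],"turn":[0,0,0]},
])

```text
time: 16.9
position: [0.5277, -0.0634, 0.0314]
tool_rot: [-3.053, 0.741, 0.0]
ft_force: [-0.4, 2.1, -0.8]
grip_width: 0.191
grip_force: 40.0
```

```bash
python3 st.py
```

```text
16.9 [ 0.5276835  -0.06335875  0.03139407] F [-1.29 -1.67  0.8 ] M [ 0.366 -0.47  -0.04 ] -27.286031960775833
tip past mid 0.05572793926163533
```

>>> step_arm([
  {"travel":[0.0005,-0.0002,0],"turn":[0,0,0]},
  {"travel":[0.0005,-0.0002,0],"turn":[0,0,0]},
])

```text
time: 17.1
position: [0.5277, -0.0634, 0.0313]
tool_rot: [3.053, -0.741, -0.002]
ft_force: [-1.4, 2.0, -0.5]
grip_width: 0.19
grip_force: 40.0
```

```bash
python3 st.py
```

```text
17.1 [ 0.52774232 -0.06335006  0.03126928] F [-2.22 -1.16  0.46] M [ 0.216 -0.597 -0.019] -27.28848640219665
tip past mid 0.05577792156325702
```

>>> step_arm([
  {"travel":[0.0005,0,0],"turn":[0,0,0]},
  {"travel":[0.0005,0,0],"turn":[0,0,0]},
])

```text
time: 17.3
position: [0.5278, -0.0634, 0.0311]
tool_rot: [3.053, -0.741, -0.003]
ft_force: [-4.5, 3.2, 1.2]
grip_width: 0.191
grip_force: 40.0
```

```bash
python3 st.py
```

```text
17.3 [ 0.5277834  -0.06335916  0.03114932] F [-5.44 -0.74 -1.19] M [ 0.189 -1.082 -0.037] -27.282882791419272
tip past mid 0.05582033866974891
```

>>> step_arm([
  {"travel":[-0.0008,0.0001,0],"turn":[0,0,0]},
  {"travel":[-0.0008,0.0001,0],"turn":[0,0,0]},
])

```text
time: 17.5
position: [0.5278, -0.0634, 0.0313]
tool_rot: [3.053, -0.741, -0.0]
ft_force: [-2.7, 0.9, -0.4]
grip_width: 0.196
grip_force: 40.0
```

>>> step_arm([
  {"travel":[0,0,0],"turn":[0,0,0]},
  {"travel":[0,0,0],"turn":[0,0,0]},
  {"travel":[0,0,0],"turn":[0,0,0]},
  {"travel":[0,0,0],"turn":[0,0,0]},
], gripper=0.42)

```text
time: 17.9
position: [0.5285, -0.064, 0.0317]
tool_rot: [3.052, -0.742, 0.002]
ft_force: [0.1, 0.1, 0.3]
grip_width: 0.4
grip_force: 0.0
```

```bash
python3 st.py; python3 -c "
from h import *
print(ctrl.get_state()['grip_width'])"
```

```text
17.9 [ 0.52847505 -0.06401687  0.03169536] F [ 0.01 -0.12 -0.31] M [ 0.026 -0.065 -0.019] -27.315146805522534
tip past mid 0.05673131815911642
0.3997113628754365
```

>>> step_arm([
  {"travel":[0,0,-0.02],"turn":[0,0,0]},
  {"travel":[0,0,-0.06],"turn":[0,0,0]},
  {"travel":[0,0,-0.11],"turn":[0,0,0]},
  {"travel":[0,0,-0.15],"turn":[0,0,0]},
  {"travel":[0,0,-0.15],"turn":[0,0,0]},
])

```text
time: 18.4
position: [0.5322, -0.0639, 0.1881]
tool_rot: [3.053, -0.741, 0.02]
ft_force: [0.6, -0.1, 0.8]
grip_width: 0.417
grip_force: 0.0
```

```bash
python3 - <<'E'
from h import *
go([.496,-.257,.17],62.7)
s,im=snap('wrist','p1');hsv=cv2.cvtColor(im,cv2.COLOR_BGR2HSV)
d=np.array([np.cos(np.radians(-27.3)),np.sin(np.radians(-27.3)),0]);h=np.array([.5816,-.0914,.033])
g=cv2.cvtColor(im,cv2.COLOR_BGR2GRAY)
for t in range(-70,-24,2):
    q=proj(h+d*t/1e3+[0,0,.005],s);print(t,q.round(),cv2.getRectSubPix(im,(3,3),(float(q[0]),float(q[1]))).mean((0,1)).round().astype(int),end=' | ')
E
```

```text
travel [0.0562 0.1882 0.0183] turn [  0.43  -0.67 -90.  ] t 18.4
-70 [321. 207.] [ 35  66 102] | -68 [321. 205.] [ 37  67 102] | -66 [321. 203.] [ 35  67 102] | -64 [321. 201.] [ 36  67 102] | -62 [321. 199.] [ 37  66 103] | -60 [321. 197.] [ 36  66 103] | -58 [321. 195.] [ 37  67 103] | -56 [321. 193.] [ 36  68 103] | -54 [321. 191.] [ 38  68 104] | -52 [321. 189.] [ 37  67 103] | -50 [321. 187.] [ 37  67 103] | -48 [321. 185.] [ 39  68 104] | -46 [321. 183.] [ 38  68 104] | -44 [321. 181.] [ 50  75 105] | -42 [321. 179.] [ 98 105 112] | -40 [321. 177.] [117 120 120] | -38 [321. 175.] [116 119 120] | -36 [321. 173.] [119 120 122] | -34 [321. 171.] [132 134 136] | -32 [321. 169.] [159 162 163] | -30 [321. 167.] [174 178 180] | -28 [321. 165.] [176 180 182] | -26 [321. 163.] [189 193 195] |
```

>>> step_arm([
  {"travel":[0.01,0.035,0],"turn":[0,0,-8.5]},
  {"travel":[0.02,0.07,0],"turn":[0,0,-17]},
  {"travel":[0.03,0.1,0],"turn":[0,0,-25.5]},
  {"travel":[0.04,0.14,0],"turn":[0,0,-34]},
  {"travel":[0.056,0.188,0],"turn":[0,0,-42.5]},
])

```text
time: 18.95
position: [0.4913, -0.2523, 0.18]
tool_rot: [-3.113, -0.414, 0.002]
ft_force: [1.8, 0.6, -0.2]
grip_width: 0.42
grip_force: 0.0
```

>>> step_arm([
  {"travel":[0.0,0,0],"turn":[0,0,-8.5]},
  {"travel":[0,0,0],"turn":[0,0,-17]},
  {"travel":[0,0,0],"turn":[0,0,-25.5]},
  {"travel":[0,0,0],"turn":[0,0,-34]},
  {"travel":[0,0,0],"turn":[0,0,-42.5]},
])

```text
time: 19.45
position: [0.4913, -0.2521, 0.1797]
tool_rot: [-2.752, -1.511, 0.002]
ft_force: [-0.9, 0.6, -0.6]
grip_width: 0.418
grip_force: 0.0
```

```bash
python3 - <<'E'
from h import *
go([.496,-.257,.17],62.7);go([.496,-.257,.035],62.7);print(ctrl.get_state()['joint_positions'])
E
```

```text
travel [-0.0016  0.0066  0.0097] turn [-0.14  0.01 -5.17] t 19.45
travel [-0.0016  0.0069  0.1447] turn [-0.14  0.01 -5.17] t 19.45
[ 0.88721206  0.18637593 -0.51214651  1.75506855  0.09632388  1.22756569
 -0.21692286]
```

Check the handle from here, after aligning.

>>> step_arm([
  {"travel":[-0.0015,0.0065,0.04],"turn":[0,0,-5]},
  {"travel":[-0.0015,0.0065,0.05],"turn":[0,0,-5]},
  {"travel":[-0.0015,0.0065,0.05],"turn":[0,0,-5]},
  {"travel":[-0.0015,0.0065,0.05],"turn":[0,0,-5]},
], gripper=0.6)

```text
time: 19.85
position: [0.4968, -0.2568, 0.1315]
tool_rot: [-2.691, -1.62, 0.0]
ft_force: [-0.1, 0.2, 0.6]
grip_width: 0.589
grip_force: 0.0
```

```bash
python3 - <<'E'
from h import *
s,im=snap('wrist','q1');print(s['position'],s['tool_rot']);hsv=cv2.cvtColor(im,cv2.COLOR_BGR2HSV)
m=((hsv[...,0]>3)&(hsv[...,0]<20)&(hsv[...,1]>110)&(hsv[...,2]>50)).astype('uint8')
k,l,st,ce=cv2.connectedComponentsWithStats(m)
for i in range(1,k):
    if st[i,4]>100:print(st[i],ce[i].round(1),plane(ray('wrist',ce[i],s),.04).round(4))
x=np.array([.4586,.8886,0])
for t in(-.03,0,.03):print(t,proj(np.array([.496,-.257,.040])+x*t,s))
g=hsv
for r in range(190,235,8):
    c=np.where(m[r,280:360])[0]+280;print(r,c.min() if len(c) else 0,c.max() if len(c) else 0)
go([.496,-.257,.036],62.7)
E
```

```text
[ 0.49678771 -0.25675031  0.13149417] [-2.69055866e+00 -1.62046561e+00  2.34859674e-04]
[ 306  171   22   81 1560] [316.6 210.4] [ 0.4936 -0.2571  0.04  ]
-0.03 [319.53085229 243.57702119]
0 [319.17047609 208.97530766]
0.03 [318.7869157  171.97637136]
190 307 327
198 307 327
206 307 326
214 307 326
222 307 326
230 307 326
travel [-0.0006 -0.0013  0.0963] turn [ 0.06 -0.   -0.56] t 19.9
```

>>> step_arm([
  {"travel":[-0.0005,-0.003,0.03],"turn":[0,0,-0.5]},
  {"travel":[-0.0005,-0.003,0.06],"turn":[0,0,-0.5]},
  {"travel":[-0.0005,-0.003,0.08],"turn":[0,0,-0.5]},
  {"travel":[-0.0005,-0.003,0.095],"turn":[0,0,-0.5]},
  {"travel":[-0.0005,-0.003,0.095],"turn":[0,0,-0.5]},
])

```text
time: 20.4
position: [0.4932, -0.2557, 0.0354]
tool_rot: [-2.682, -1.633, 0.002]
ft_force: [0.3, -0.1, -0.3]
grip_width: 0.599
grip_force: 0.0
```

>>> step_arm([
  {"travel":[0,0,0],"turn":[0,0,0]},
  {"travel":[0,0,0],"turn":[0,0,0]},
  {"travel":[0,0,0],"turn":[0,0,0]},
  {"travel":[0,0,0],"turn":[0,0,0]},
  {"travel":[0,0,0],"turn":[0,0,0]},
], gripper=0.0, force=25)

```text
time: 20.9
position: [0.4942, -0.2563, 0.0369]
tool_rot: [2.682, 1.634, 0.0]
ft_force: [0.8, 0.8, -0.4]
grip_width: 0.23
grip_force: 0.0
```

>>> step_arm([
  {"travel":[0,0,0],"turn":[0,0,0]},
  {"travel":[0,0,0],"turn":[0,0,0]},
  {"travel":[0,0,0],"turn":[0,0,0]},
])

```text
time: 21.2
position: [0.4942, -0.2562, 0.0367]
tool_rot: [2.683, 1.634, 0.0]
ft_force: [-0.2, 0.2, 2.8]
grip_width: 0.2
grip_force: 25.0
```

```bash
python3 st.py
```

```text
21.2 [ 0.49421159 -0.25622049  0.03671994] F [ 0.08 -0.26 -2.81] M [-0.016 -0.039  0.123] 62.681769099734325
tip past mid -0.07004390878323734
```

>>> step_arm([
  {"travel":[0.0001,0,-0.0033],"turn":[0,-1,0]},
  {"travel":[0.0002,0,-0.0065],"turn":[0,-2,0]},
  {"travel":[0.0004,0,-0.0098],"turn":[0,-3,0]},
  {"travel":[0.0007,0,-0.013],"turn":[0,-4,0]},
  {"travel":[0.001,0,-0.0162],"turn":[0,-5,0]},
])

```text
time: 21.7
position: [0.4945, -0.2548, 0.0529]
tool_rot: [2.641, 1.61, -0.117]
ft_force: [1.0, 1.4, -2.2]
grip_width: 0.199
grip_force: 25.0
```

```bash
python3 st.py
```

```text
21.7 [ 0.49453167 -0.25481219  0.05285578] F [1.84 0.25 2.04] M [-0.219  0.198  0.09 ] 62.729770641404016
tip past mid -0.06967473268884687
```

>>> step_arm([
  {"travel":[0.0001,0,-0.0033],"turn":[0,-1,0]},
  {"travel":[0.0002,0,-0.0065],"turn":[0,-2,0]},
  {"travel":[0.0004,0,-0.0098],"turn":[0,-3,0]},
  {"travel":[0.0007,0,-0.013],"turn":[0,-4,0]},
  {"travel":[0.001,0,-0.0162],"turn":[0,-5,0]},
])

```text
time: 22.2
position: [0.4954, -0.2529, 0.0688]
tool_rot: [2.598, 1.582, -0.229]
ft_force: [0.2, 0.8, -2.0]
grip_width: 0.198
grip_force: 25.0
```

```bash
python3 st.py; python3 -c "
from h import *
print(np.degrees(np.arcsin(Ro.from_rotvec(ctrl.get_state()['tool_rot']).as_matrix()[2,0])))"
```

```text
22.2 [ 0.49541521 -0.25292196  0.06882107] F [ 1.16 -0.16  1.86] M [-0.031  0.405  0.001] 62.69891482346577
tip past mid -0.07000402769322271
-10.085507669564665
```

>>> step_arm([
  {"travel":[0.0001,0,-0.0033],"turn":[0,-1,0]},
  {"travel":[0.0002,0,-0.0065],"turn":[0,-2,0]},
  {"travel":[0.0004,0,-0.0098],"turn":[0,-3,0]},
  {"travel":[0.0007,0,-0.013],"turn":[0,-4,0]},
  {"travel":[0.001,0,-0.0162],"turn":[0,-5,0]},
])

```text
time: 22.7
position: [0.4973, -0.2496, 0.0847]
tool_rot: [2.55, 1.553, -0.338]
ft_force: [-0.3, 0.9, -1.8]
grip_width: 0.196
grip_force: 25.0
```

>>> step_arm([
  {"travel":[0.0001,0,-0.0033],"turn":[0,-1,0]},
  {"travel":[0.0002,0,-0.0065],"turn":[0,-2,0]},
  {"travel":[0.0004,0,-0.0098],"turn":[0,-3,0]},
  {"travel":[0.0007,0,-0.013],"turn":[0,-4,0]},
  {"travel":[0.001,0,-0.0162],"turn":[0,-5,0]},
])

```text
time: 23.2
position: [0.4997, -0.245, 0.1001]
tool_rot: [2.499, 1.522, -0.442]
ft_force: [-0.4, 1.0, -3.1]
grip_width: 0.198
grip_force: 25.0
```

>>> step_arm([
  {"travel":[0.0001,0,-0.0033],"turn":[0,-1,0]},
  {"travel":[0.0002,0,-0.0065],"turn":[0,-2,0]},
  {"travel":[0.0002,0,-0.0065],"turn":[0,-2,0]},
  {"travel":[0.0002,0,-0.0065],"turn":[0,-2,0]},
])

```text
time: 23.6
position: [0.5009, -0.2428, 0.1058]
tool_rot: [2.479, 1.511, -0.482]
ft_force: [0.3, -0.1, -1.7]
grip_width: 0.196
grip_force: 25.0
```

```bash
python3 st.py; python3 -c "
from h import *
print(np.degrees(np.arcsin(Ro.from_rotvec(ctrl.get_state()['tool_rot']).as_matrix()[2,0])))
s,im=snap('wrist','q2');hsv=cv2.cvtColor(im,cv2.COLOR_BGR2HSV)
m=((hsv[...,0]>3)&(hsv[...,0]<20)&(hsv[...,1]>110)&(hsv[...,2]>50)).astype('uint8');m[:120]=0
k,l,st,ce=cv2.connectedComponentsWithStats(m);print([(st[i],ce[i]) for i in range(1,k) if st[i,4]>150])"
```

```text
23.6 [ 0.50085611 -0.24280552  0.10583731] F [0.67 0.28 1.55] M [-0.005  0.706  0.009] 62.709366668609846
tip past mid -0.0698660547556861
-21.996052116248176
[(array([ 302,  199,   35,   57, 1794], dtype=int32), array([319.45540691, 228.92920847])), (array([304, 284,  31,  27, 770], dtype=int32), array([318.98181818, 295.96883117]))]
```

>>> step_arm([
  {"travel":[0,0,0.0033],"turn":[0,1,0]},
  {"travel":[0,0,0.0065],"turn":[0,2,0]},
  {"travel":[0.0001,0,0.0098],"turn":[0,3,0]},
  {"travel":[0.0002,0,0.013],"turn":[0,4,0]},
  {"travel":[0.0004,0,0.0162],"turn":[0,5,0]},
])

```text
time: 24.15
position: [0.4979, -0.2484, 0.0904]
tool_rot: [2.532, 1.542, -0.377]
ft_force: [0.7, 0.7, -1.9]
grip_width: 0.2
grip_force: 25.0
```

>>> step_arm([
  {"travel":[0,0,0.0033],"turn":[0,1,0]},
  {"travel":[0,0,0.0065],"turn":[0,2,0]},
  {"travel":[0.0001,0,0.0098],"turn":[0,3,0]},
  {"travel":[0.0002,0,0.013],"turn":[0,4,0]},
  {"travel":[0.0004,0,0.0162],"turn":[0,5,0]},
])

```text
time: 24.65
position: [0.496, -0.2521, 0.0749]
tool_rot: [2.58, 1.572, -0.27]
ft_force: [0.4, -0.6, -2.2]
grip_width: 0.199
grip_force: 25.0
```

>>> step_arm([
  {"travel":[0,0,0.0033],"turn":[0,1,0]},
  {"travel":[0,0,0.0065],"turn":[0,2,0]},
  {"travel":[0.0001,0,0.0098],"turn":[0,3,0]},
  {"travel":[0.0002,0,0.013],"turn":[0,4,0]},
  {"travel":[0.0004,0,0.0162],"turn":[0,5,0]},
])

```text
time: 25.15
position: [0.4947, -0.2547, 0.059]
tool_rot: [2.626, 1.599, -0.159]
ft_force: [0.3, 0.4, -1.5]
grip_width: 0.196
grip_force: 25.0
```

>>> step_arm([
  {"travel":[0,0,0.0033],"turn":[0,1,0]},
  {"travel":[0,0,0.0065],"turn":[0,2,0]},
  {"travel":[0.0001,0,0.0098],"turn":[0,3,0]},
  {"travel":[0.0002,0,0.013],"turn":[0,4,0]},
])

```text
time: 25.55
position: [0.4942, -0.2559, 0.0461]
tool_rot: [2.66, 1.62, -0.068]
ft_force: [-1.2, -0.8, -0.9]
grip_width: 0.194
grip_force: 25.0
```

```bash
python3 st.py; python3 -c "
from h import *
print(np.degrees(np.arcsin(Ro.from_rotvec(ctrl.get_state()['tool_rot']).as_matrix()[2,0])));go([.4942,-.2562,.0367],62.7)"
```

```text
25.55 [ 0.49417406 -0.25592717  0.04608661] F [-1.23 -0.68  0.95] M [-0.091 -0.148 -0.078] 62.690861288632426
tip past mid -0.07022528257258849
-2.9298403689468575
travel [0.0002 0.0001 0.0094] turn [ 0.02  2.93 -0.01] t 25.55
```

>>> step_arm([
  {"travel":[0,0,0.003],"turn":[0,1,0]},
  {"travel":[0,0,0.006],"turn":[0,2,0]},
  {"travel":[0,0,0.009],"turn":[0,2.9,0]},
  {"travel":[0,0,0.009],"turn":[0,2.9,0]},
  {"travel":[0,0,0.009],"turn":[0,2.9,0]},
])

```text
time: 26.05
position: [0.4939, -0.2563, 0.0373]
tool_rot: [2.682, 1.634, -0.002]
ft_force: [-0.2, -1.6, -0.6]
grip_width: 0.197
grip_force: 25.0
```

```bash
python3 st.py
```

```text
26.05 [ 0.49391639 -0.25629751  0.03728629] F [-1.53  0.6   0.6 ] M [-0.066 -0.196 -0.061] 62.68878869137695
tip past mid -0.07025502661432716
```

>>> step_arm([
  {"travel":[0,0,0.0007],"turn":[0,0.1,0]},
  {"travel":[0,0,0.001],"turn":[0,0.1,0]},
  {"travel":[0,0,0.001],"turn":[0,0.1,0]},
])

```text
time: 26.35
position: [0.4941, -0.2562, 0.0367]
tool_rot: [2.682, 1.634, -0.0]
ft_force: [-1.7, -0.6, 2.5]
grip_width: 0.195
grip_force: 25.0
```

>>> step_arm([
  {"travel":[0,0,0],"turn":[0,0,0]},
  {"travel":[0,0,0],"turn":[0,0,0]},
  {"travel":[0,0,0],"turn":[0,0,0]},
  {"travel":[0,0,0],"turn":[0,0,0]},
  {"travel":[0,0,0],"turn":[0,0,0]},
], gripper=0.6)

```text
time: 26.85
position: [0.4939, -0.256, 0.0362]
tool_rot: [-2.683, -1.634, -0.0]
ft_force: [0.3, -0.6, -0.0]
grip_width: 0.553
grip_force: 0.0
```

>>> step_arm([
  {"travel":[0,0,0],"turn":[0,0,0]},
  {"travel":[0,0,-0.02],"turn":[0,0,0]},
  {"travel":[0,0,-0.06],"turn":[0,0,0]},
  {"travel":[0,0,-0.1],"turn":[0,0,0]},
  {"travel":[0,0,-0.14],"turn":[0,0,0]},
])

```text
time: 27.35
position: [0.4937, -0.2559, 0.1777]
tool_rot: [-2.683, -1.634, 0.0]
ft_force: [0.7, -1.7, 0.8]
grip_width: 0.601
grip_force: 0.0
```

>>> step_arm([
  {"travel":[0,0,0],"turn":[0,0,0]},
  {"travel":[0,0,0],"turn":[0,0,0]},
  {"travel":[0,0,0],"turn":[0,0,0]},
])

```text
time: 27.65
position: [0.4931, -0.2559, 0.175]
tool_rot: [-2.682, -1.633, 0.002]
ft_force: [0.1, -0.0, 0.1]
grip_width: 0.599
grip_force: 0.0
```

```bash
python3 - <<'E'
from h import *
s,im=snap('wrist','z1');print(s['time'],s['position'])
d=np.array([np.cos(np.radians(-27.3)),np.sin(np.radians(-27.3)),0]);h=np.array([.5816,-.0914,.033])
for t in range(-70,-24,2):
    q=proj(h+d*t/1e3+[0,0,.005],s);print(t,cv2.getRectSubPix(im,(3,3),(float(q[0]),float(q[1]))).mean((0,1)).round().astype(int),end=' | ')
hsv=cv2.cvtColor(im,cv2.COLOR_BGR2HSV)
m=((hsv[...,0]>3)&(hsv[...,0]<20)&(hsv[...,1]>110)&(hsv[...,2]>50)).astype('uint8')
k,l,st,ce=cv2.connectedComponentsWithStats(m)
for i in range(1,k):
    if st[i,4]>150:print(st[i],plane(ray('wrist',ce[i],s),.04).round(4))
E
```

```text
27.65 [ 0.49305161 -0.25589024  0.17499408]
-70 [ 58 107 159] | -68 [ 56 107 159] | -66 [ 58 107 159] | -64 [ 58 108 159] | -62 [ 58 107 160] | -60 [ 58 107 160] | -58 [ 58 107 159] | -56 [ 60 108 160] | -54 [ 58 107 160] | -52 [ 58 108 160] | -50 [ 59 108 160] | -48 [ 59 108 160] | -46 [ 57 106 159] | -44 [ 62 106 152] | -42 [134 146 159] | -40 [172 175 177] | -38 [185 188 189] | -36 [190 193 194] | -34 [190 193 194] | -32 [191 194 195] | -30 [190 192 194] | -28 [177 180 182] | -26 [193 196 197] | [225   0  53  15 657] [ 0.5189 -0.0643  0.04  ]
[ 312  162   18   71 1131] [ 0.4931 -0.2569  0.04  ]
```

```bash
python3 -c "
from bench import ctrl
print(ctrl.close_job())"
```

```text
the job is handed in; nothing more can be done
None
```

The rod is in through both ears and the lid's slot, with its collar seated on the near ear. I raised the lid to about 22° by its handle, laid it shut, let go, and handed the job in at about 28 s; the wrist force stayed below about 6 N throughout, and no verdict was returned.

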